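Bed a length of waste pipe in the V-jig and clamp it

TASK

Lift the length of pipe from its low wooden rest and lower it gently into the two V-notches of the pipe jig, from the open end, so that it lies bedded on both flanks. Slide it along the notches under the clamp bridge until it bears on the end stop with a light but definite push, then press the clamp knob down until its sprung foot holds the pipe with light pressure, and let go. Use only light force throughout (little more than the knob needs to move), and leave the tape roll, bit case and tape measure alone.

Things in the scene. Friction and masses are not known exactly. Their poses are not given: they have to be found in the camera images.
- pipe: Plain bare-metal pipe, 32 mm outside diameter, 240 mm long, about 0.25 kg, both ends alike. Origin at the middle of its length, on its axis; x along the pipe (either way round is the same).
- rest: Low fixed wooden rest, 190 x 50 mm; the pipe lies on it at the start, along its x, the pipe's axis 30 mm above the worktop. Cheeked blocks, 18 mm long, 24 mm high, carry it 75 mm either side of the middle; between them is free room down to an 8 mm plank. Origin at the centre of its underside, z up.
- jig: Fixed pipe jig, base 290 x 96 x 10 mm, two wooden V-saddles, faced with smooth grey plastic, in line along x. Origin at the centre of its underside, x towards the stop, z up. The 90-degree notches are 40 mm wide at the mouth (z = 47 mm); the saddles, 60 mm wide, span x = -115 to -78 and 45 to 115 mm; fingers fit between them down to z = 10 mm. A bedded pipe's axis is at y = 0, z = 50 mm.
- entry (a point): A good place for the pipe's middle on being lowered in: jig x = -50 mm, y = 0, z = 50 mm (axis height of the bedded pipe). Both saddles carry it here and its end is still clear of the bridge; from here it slides 60 mm in +x to seat. Axes as the jig's.
- bridge (a point): Middle of the underside of the clamp bridge, 45 mm above a bedded pipe's axis, at jig x = 95 mm. The bridge spans x = 82 to 108 mm, its top is 16 mm higher, its posts stand at y = -46 to -34 and 34 to 46 mm: the pipe passes beneath, but cannot be lowered straight home. Axes as the jig's.
- seat (a point): Where the pipe's middle belongs when it is bedded and against the stop: jig x = 10 mm, y = 0, z = 50 mm; 120 mm before the stop's face. Axes as the jig's.
- stop: Fixed aluminium end stop, an upright plate 12 mm thick, 60 mm wide, 72 mm high at the jig's +x end. Origin at the lower middle of the face that the pipe's end meets, at jig x = 130 mm. Push the pipe on it with 3 to 15 N, for 0.2 s or more.
- clamp: Clamp spindle on the bridge, with a rubber foot, 18 mm across, on a spring of 6 N per mm at its lower end. Origin at the knob's top. It slides straight down up to 30 mm against a steady drag of about 7 N and stays where it is left, keeping at most 9 N on the pipe. Wanted: 4 N or more kept, never over 13 N.
- knob_top (a point): Centre of the flat top of the clamp's round black knob, 32 mm across; at jig x = 95 mm, y = 0, 150 to 154 mm above the jig's underside at the start. The foot's setting is not reported: it meets the bedded pipe after some 4 to 22 mm of travel. Feel for it: above the 7 N drag, force climbs by the clamping force. A push of 12 to 18 N is right.
- electrical_tape: Bystander: black tape roll, 58 mm across, 19 mm high, lying flat between rest and jig. Origin at the centre of its underside.
- bit_case: Bystander: small green and black bit case, 85 x 56 x 23 mm. Origin at the centre of its underside.
- tape_measure: Bystander: yellow tape measure, 38 x 74 x 64 mm. Origin at the centre of its underside.

How it is judged:
On the way, in this order (a step that is already met when the one before it is completed fails the run):
1. the pipe lies bedded in both V-notches (y of pipe in the frame of jig between -0.0025 and 0.0025 m and z of pipe in the frame of jig between 0.0475 and 0.0525 m and angle between the x axis of pipe and the x axis of jig, either way round below 0.035 rad and contact force between pipe and jig above 0.5 N), for 0.2 s.
2. the bedded pipe is pushed against the end stop with at least 3 N (y of pipe in the frame of jig between -0.0025 and 0.0025 m and z of pipe in the frame of jig between 0.0475 and 0.0525 m and angle between the x axis of pipe and the x axis of jig, either way round below 0.035 rad and contact force between pipe and stop above 3 N), for 0.2 s.
At the end, for the whole second after the job is handed in: The pipe rests bedded in the notches (axis within 2.5 mm sideways and in height of the notches' centre line, within 2 degrees of it), its middle within 4 mm of seat, at rest, with the clamp foot still pressing on it with 4 N or more, and the robot clear (y of pipe in the frame of jig between -0.0025 and 0.0025 m and z of pipe in the frame of jig between 0.0475 and 0.0525 m and angle between the x axis of pipe and the x axis of jig, either way round below 0.035 rad and distance between pipe and seat below 0.004 m and contact force between clamp and pipe above 4 N and linear speed of pipe below 0.01 m/s); the robot touches nothing.
It fails at once if the pipe is forced or dropped into the jig with over 40 N (contact force between pipe and jig above 40 N).
It fails at once if the pipe is driven into the end stop with over 15 N (contact force between pipe and stop above 15 N).
It fails at once if the clamp squeezes the pipe with over 13 N (contact force between clamp and pipe above 13 N).
It fails at once if a bystander (tape roll, bit case, tape measure) is moved over 30 mm (distance of any of electrical_tape, bit_case, tape_measure from where it was at the start of the episode above 0.03 m).
It also fails if it takes over 72 s, if anything falls off the work surface, if the arm or the gripper's body presses on something with over 40 N, if the wrist force passes 120 N, or if a joint passes its speed limit or range.

ROBOT

A 6-joint arm with a two-finger parallel gripper is mounted at the origin on a cart in front of the work surface, level with it; the furniture and walls round the work are solid. World frame = base frame: x ahead of the robot, y to its left, z up, the work surface at z = 0. Lengths are in m, angles in rad, forces in N, time in s.
With the tool pointing down it reaches from about 0.4 to 0.825 m from the base axis. Payload 7 kg.
Tool frame: the origin (TCP) lies midway between the tips of the shut fingers; the grasp point (between the pads) lies 19 mm behind it; z points along the fingers, y is the line along which they close (so a half turn about z gives the same grasp; the last joint's range is limited). The gripper opens to 88 mm and grips with 3 to 60 N. Pads are 19 mm wide; open, the fingers measure 130 mm over their backs; the gripper's body (78 mm by 193 mm) begins 47 mm behind the grasp point.
Start: joints at [-0.946, 0.359, 0.012, 0, -1.224, -0.288], TCP at [0.223, -0.637, 0.194] pointing down, gripper open.
Joint ranges: [-3.07, 3.07], [-1.43, 2.12], [-1.02, 1.25], [-3.03, 1.67], [-3.05, -0], [-3.03, 3.03]. Speed limits (rad/s): [2.39, 2.39, 3.01, 3.14, 3.14, 3.14].

INTERFACE

Orientations are given as [roll, pitch, yaw] about the fixed x, y, z axes, in that order (R = Rz(yaw) Ry(pitch) Rx(roll)).
In Python, from station import get_state, grab_frame, calibration, job_done, boxes_of, regions_of, spot_point gives the robot as it stands. The module is installed in compiled form; this text tells all that it offers.
- The arm moves only by the tool arm_command, never from a script. Its argument "commands" is a list of rows, each an object of numbers: "tx", "ty", "tz": the shift along the tool's x, y, z each as a share of 25 cm, from -1 to 1; "twist": the turn about the tool's z as a share of 180 degrees, from -1 to 1. A call has exactly 8 rows; each row is the pose to reach, as a shift and turn from the pose commanded when the call began, along the tool's axes at that moment, turning the shorter way round; what a row does not reach only later rows make up. A row lasts 1/12 s, in which the tool goes at most 41.7 mm and 7.16 degrees, less where a joint would pass 70% of its speed; a pose out of reach is approached as far as the arm can. A call with a number of a shift or a turn outside -1 to 1 is refused whole. A call with a gripper value outside its range is refused whole. "claw" is the opening, from 0 (shut) to 1 (fully open), set as the call begins (left out, the last holds). The fingers move at their own pace and stop on an object; "grip_force" is the grip in N (left out, the last holds). Time passes only in rows, so rows that repeat a pose let the fingers close, or fill a call up. It gives the time, the measured TCP pose, the force, the opening and the grip force at its end, in the units of the state.
- get_state(): the state, without advancing time (a new reading comes with each control period).
- grab_frame(name): name is "scene" or "side" or "wrist"; returns the picture (480x640x3 uint8, red, green, blue); there is no depth.
- calibration(name): a dict with "camera_matrix" (3x3 intrinsics, pixels), "extrinsics" (4x4, takes a point from camera to world coordinates). Camera axes: x right, y down, z forward; pixel columns grow to the right and rows downward; lengths in m; the calibration is good to about 2 mm. The wrist camera is an equidistant fisheye: a pixel r from the principal point sees the ray r / f radians off the axis. A picture is of the moment at which its call begins: read the wrist's pose just before it. calibration takes no time and is no camera call; for the wrist camera it gives the pose at the moment of the call.
- job_done(): hands the job in; it is judged then, once.
Trained networks look in the newest picture that a camera, given by its name, has taken for a name from the list of things; names that differ only in an ending like _2 or _b are one class to them, and where a whole thing is asked for, a point or a joint stands for the part that bears it (a point fixed in the world has none). Each returns a list of dicts, best first, with "score" (0 to 1); they miss things now and then, are a little off and sometimes report something else, mostly with a low value. They report only what shows in the picture. A call takes as long as a camera call.
- boxes_of(query, camera): "rect" ([left, top, right, bottom] in pixels, round what is visible of it).
- regions_of(query, camera): "region" (480x640 bool, what is visible of it) and "rect" ([left, top, right, bottom] in pixels, round what is visible of it).
- spot_point(query, camera): "uv" ([column, row] in pixels: a listed point, or the origin of a listed thing).
The state is a dict: "t": time; "q": joint angles; "qd": joint speeds; "joint_efforts": joint torques, N m; "eef_pos": TCP position; "ee_rot": TCP orientation; "force": force on the tool from outside, world axes, zero at the start; "moment": the same for the moment, N m; "width": finger opening in m; "gripper_force": force on a finger pad.
Only numpy, scipy, OpenCV 4.12 (cv2) and the standard library are available. Lean on these libraries where they do the work, as an engineer would, in place of code of your own. Each camera call takes 0.05 s, during which the arm holds its last target. There are 200 camera calls.

## Working session

There is one attempt and no reset: what is moved stays moved. The work goes in short steps, Python scripts to look and compute and a tool call to move; the robot and the scene stay as the last step left them, time stands still between calls to the robot, and variables do not carry over. Pictures are saved under pics/ and viewed, at most 10 in all, crops included, and the job is handed in when it is done.

Besides the shell and the picture viewer there is one more tool, called after "Request:" by a JSON object that holds its "op" and its "data". arm_command: Moves the arm, as the interface text tells. Shift numbers are shares of 25 cm and turn numbers shares of 180 degrees, none past 1 either way. Its arguments: {"type":"object","properties":{"commands":{"type":"array"},"claw":{"type":"number"},"grip_force":{"type":"number"}},"required":["commands"]}

```bash
mkdir -p pics; cat > h.py <<'E'
import numpy as np, cv2
from station import *
def ray(c,uv):
    k=calibration(c);K=np.array(k["camera_matrix"]);E=np.array(k["extrinsics"])
    d=np.linalg.inv(K)@[uv[0],uv[1],1.]
    if c=="wrist":
        r=np.hypot(d[0],d[1]);d=np.array([d[0]/r*np.sin(r),d[1]/r*np.sin(r),np.cos(r)]) if r>1e-9 else d
    return E[:3,3],E[:3,:3]@d
def atz(c,uv,z):
    o,d=ray(c,uv);return o+d*(z-o[2])/d[2]
def tri(rs):
    A=0;b=0
    for o,d in rs:
        d=d/np.linalg.norm(d);P=np.eye(3)-np.outer(d,d);A=A+P;b=b+P@o
    return np.linalg.solve(A,b)
def save(c,n):
    im=grab_frame(c);cv2.imwrite(f"pics/{n}.png",im[:,:,::-1]);return im
E
python3 - <<'E'
from h import *
np.set_printoptions(precision=4,suppress=True)
s=get_state();print(s)
for c in("scene","side","wrist"):
    save(c,c+"0")
    print(c,np.array(calibration(c)["extrinsics"])[:3].round(3).tolist(),np.array(calibration(c)["camera_matrix"]).tolist())
    for q in("pipe","rest","jig","entry","bridge","seat","stop","knob_top","electrical_tape","bit_case","tape_measure"):
        r=spot_point(q,c)
        print(q,[(np.round(x["uv"],1).tolist(),round(x["score"],2)) for x in r[:2]])
a=cv2.imread("pics/scene0.png");b=cv2.imread("pics/side0.png")
E
```

```text
{'t': 0.0, 'q': array([-0.9459,  0.3594,  0.0111, -0.0004, -1.2241, -0.2881]), 'qd': array([0.0013, 0.0018, 0.0004, 0.0004, 0.0007, 0.0021]), 'joint_efforts': array([  0.0006, -58.2723,  29.3046,   6.9973,   0.0068,  -0.0001]), 'eef_pos': array([ 0.2229, -0.6366,  0.1931]), 'ee_rot': array([ 3.1399, -0.0001, -2.8049]), 'force': array([-0.457 , -0.0407,  0.1134]), 'moment': array([-0.0181, -0.0603,  0.0081]), 'gripper_force': 0.0, 'width': 0.0874335547286888}
scene [[0.763, -0.415, 0.495, 0.134], [-0.646, -0.502, 0.575, -0.531], [0.01, -0.759, -0.651, 0.652]] [[469.2309361738811, 0.0, 320.97798357286104], [0.0, 469.2309361738811, 234.59898254968977], [0.0, 0.0, 1.0]]
pipe [([259.3, 220.3], 0.81)]
rest [([253.7, 227.7], 0.63), ([407.1, 231.6], 0.37)]
jig [([374.5, 329.3], 0.7)]
entry [([360.8, 329.0], 0.87), ([404.2, 257.0], 0.23)]
bridge [([403.6, 256.4], 0.9)]
seat [([378.1, 304.1], 0.72)]
stop [([406.4, 281.5], 0.66)]
knob_top [([412.3, 227.6], 0.92)]
electrical_tape [([272.9, 301.8], 0.75)]
bit_case [([314.6, 278.9], 0.59)]
tape_measure [([352.1, 257.4], 0.93)]
side [[-0.91, -0.231
[... 246 characters left out ...]

jig [([369.3, 249.4], 0.59)]
entry [([395.9, 225.4], 0.58), ([290.4, 360.9], 0.46)]
bridge [([323.9, 198.3], 0.67)]
seat [([367.4, 226.7], 0.55), ([396.7, 225.5], 0.22)]
stop [([308.1, 236.6], 0.93), ([390.3, 303.9], 0.29)]
knob_top [([326.4, 169.8], 0.54)]
electrical_tape [([392.7, 303.9], 0.72)]
bit_case [([337.3, 291.6], 0.69)]
tape_measure [([290.5, 273.8], 0.67)]
wrist [[-0.331, 0.914, 0.235, 0.16], [0.944, 0.321, 0.082, -0.658], [-0.001, 0.249, -0.969, 0.384]] [[371.64829954431775, 0.0, 318.52082411696836], [0.0, 371.64829954431775, 243.49755952502997], [0.0, 0.0, 1.0]]
pipe []
rest []
jig []
entry []
bridge []
seat []
stop []
knob_top []
electrical_tape []
bit_case []
tape_measure []
```

View pics/scene0.png

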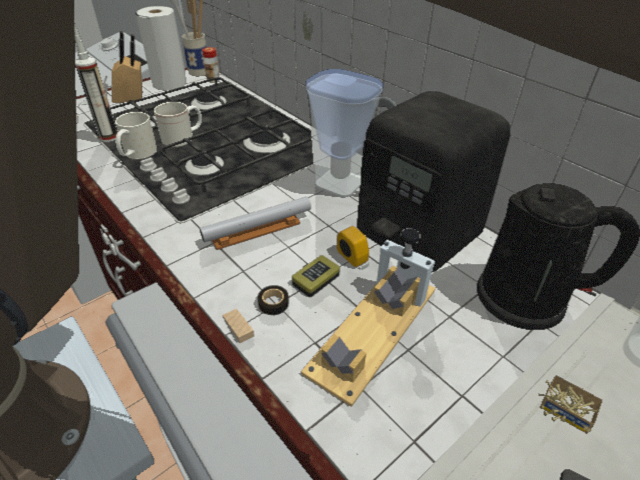

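View pics/side0.png

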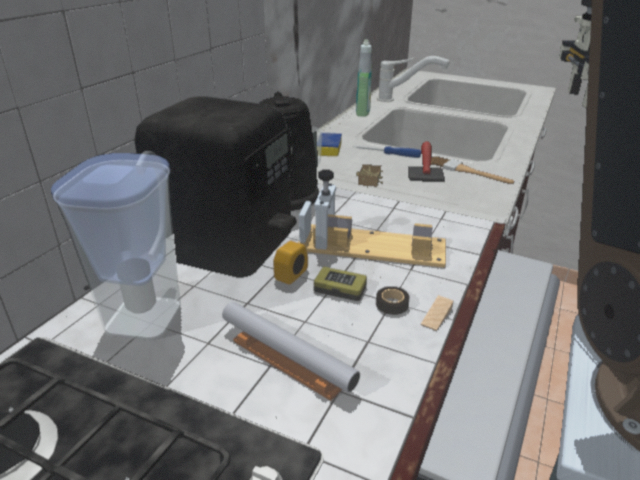

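The scene picture shows the pipe on its rest from (203,235) to (310,205). The jig's open saddle is at (343,355), with the bridge and knob at (410,240). The side picture agrees: pipe (230,315)–(350,378), knob (326,172). Next I triangulate.

```bash
python3 - <<'E'
from h import *
np.set_printoptions(precision=4,suppress=True)
S=dict(pipe=(259.3,220.3),jig=(374.5,329.3),entry=(360.8,329),bridge=(403.6,256.4),seat=(378.1,304.1),stop=(406.4,281.5),knob=(412.3,227.6),tape=(272.9,301.8),bit=(314.6,278.9),meas=(352.1,257.4))
D=dict(pipe=(285.7,344.8),jig=(369.3,249.4),entry=(395.9,225.4),bridge=(323.9,198.3),seat=(367.4,226.7),stop=(308.1,236.6),knob=(326.4,169.8),tape=(392.7,303.9),bit=(337.3,291.6),meas=(290.5,273.8))
Z=dict(pipe=.03,jig=0,entry=.05,bridge=.095,seat=.05,stop=0,knob=.152,tape=0,bit=0,meas=0)
for k in S: print(k,tri([ray("scene",S[k]),ray("side",D[k])]),atz("scene",S[k],Z[k])[:2],atz("side",D[k],Z[k])[:2])
# pipe axis from silhouettes
for c in("scene","side"):
    grab_frame(c)
    r=regions_of("pipe",c)
    if r:
        m=r[0]["region"];(cx,cy),(w,h),a=cv2.minAreaRect(np.argwhere(m)[:,::-1].astype(np.float32))
        bx=cv2.boxPoints(((cx,cy),(w,h),a));print(c,r[0]["score"],bx.round(1).tolist())
        l=sorted([((bx[i]+bx[(i+1)%4])/2,np.linalg.norm(bx[i]-bx[(i+1)%4])) for i in range(4)],key=lambda t:t[1])[:2]
        P=[atz(c,e[0],.03) for e in l];d=P[1]-P[0];print(P,np.linalg.norm(d),np.degrees(np.arctan2(d[1],d[0])),(P[0]+P[1])/2)
    cv2.imwrite(f"pics/m_{c}.png",m*255)
E
```

```text
pipe [0.5387 0.1419 0.0242] [0.5363 0.1362] [0.5342 0.148 ]
jig [ 0.5407 -0.2032 -0.007 ] [ 0.5384 -0.2063] [ 0.535  -0.1913]
entry [ 0.4916 -0.2172  0.0515] [ 0.4909 -0.2168] [ 0.4939 -0.221 ]
bridge [ 0.6281 -0.1765  0.0982] [ 0.6302 -0.1747] [ 0.6314 -0.1828]
seat [ 0.5468 -0.1976  0.0482] [ 0.5495 -0.1978] [ 0.5419 -0.1915]
stop [ 0.6598 -0.1695  0.0081] [ 0.6665 -0.1649] [ 0.6658 -0.1814]
knob [ 0.6289 -0.1807  0.1599] [ 0.6431 -0.173 ] [ 0.6304 -0.1905]
tape [ 0.4371 -0.0453  0.0022] [ 0.44   -0.0432] [ 0.4361 -0.0472]
bit [ 0.5382 -0.0437 -0.005 ] [ 0.5355 -0.0473] [ 0.5352 -0.0375]
meas [ 0.6337 -0.0488 -0.0003] [ 0.6322 -0.0494] [ 0.6347 -0.0492]
scene 0.78 [[198.0, 227.5], [306.8999938964844, 194.0], [311.6000061035156, 209.10000610351562], [202.6999969482422, 242.60000610351562]]
[array([0.6592, 0.1207, 0.03  ]), array([0.4173, 0.1727, 0.03  ])] 0.24748514197816693 167.84960884178727 [0.5383 0.1467 0.03  ]
side 0.64 [[216.60000610351562, 319.6000061035156], [228.8000030517578, 297.3999938964844], [363.70001220703125, 371.79998779296875], [351.5, 394.0]]
[array([0.6637, 0.1183, 0.03  ]), array([0.4121, 0.171 , 0.03  ])] 0.2570639066864649 168.17642330166544 [0.5379 0.1447 0.03  ][ WARN:0@1.522] global loadsave.cpp:1063 imwrite_ Unsupported depth image for selected encoder is fallbacked to CV_8U.
```

```bash
cat >> h.py <<'E'
from scipy.spatial.transform import Rotation as Ro
def plan(p,yaw_deg):
    s=get_state();R=Ro.from_euler("xyz",s["ee_rot"]).as_matrix()
    v=R.T@(np.array(p)-s["eef_pos"])/.25
    y=np.degrees(s["ee_rot"][2]);dy=(yaw_deg-y+180)%360-180
    print("t",round(s["t"],2),"shares",v.round(4),"twist",round(-dy/180,4),"rows",round(np.linalg.norm(v)*.25/.0417,1),round(abs(dy)/7.16,1))
E
python3 -c "
from h import *
plan([.46,-.21,.26],-164)"
```

```text
t 2.0 shares [-1.4591  1.299  -0.2637] twist 0.0183 rows 11.8 0.5
```

Request:
{"op": "arm_command", "data": {"commands": [{"tx": -0.1, "ty": 0.09, "tz": -0.13, "twist": 0.018}, {"tx": -0.2, "ty": 0.18, "tz": -0.26, "twist": 0.018}, {"tx": -0.35, "ty": 0.3, "tz": -0.26, "twist": 0.018}, {"tx": -0.5, "ty": 0.43, "tz": -0.26, "twist": 0.018}, {"tx": -0.65, "ty": 0.55, "tz": -0.26, "twist": 0.018}, {"tx": -0.8, "ty": 0.68, "tz": -0.26, "twist": 0.018}, {"tx": -0.9, "ty": 0.8, "tz": -0.26, "twist": 0.018}, {"tx": -1.0, "ty": 0.9, "tz": -0.26, "twist": 0.018}]}}

```text
t: 2.67
eef_pos: [0.3736, -0.3648, 0.2593]
ee_rot: [-3.141, 0.0, -2.861]
force: [1.0, -0.1, 0.2]
width: 0.0877
gripper_force: 0.0
```

Request:
{"op": "arm_command", "data": {"commands": [{"tx": -0.12, "ty": 0.1, "tz": 0}, {"tx": -0.24, "ty": 0.2, "tz": 0}, {"tx": -0.35, "ty": 0.3, "tz": 0}, {"tx": -0.42, "ty": 0.36, "tz": 0}, {"tx": -0.46, "ty": 0.4, "tz": 0}, {"tx": -0.46, "ty": 0.4, "tz": 0}, {"tx": -0.46, "ty": 0.4, "tz": 0}, {"tx": -0.46, "ty": 0.4, "tz": 0}]}}

```text
invalid input
```

```bash
python3 - <<'E'
from h import *
np.set_printoptions(precision=4,suppress=True)
s=get_state();print(s["t"],s["eef_pos"],s["ee_rot"],s["force"])
save("wrist","w1")
Z=dict(jig=0,entry=.05,seat=.05,stop=0,bridge=.095,knob_top=.152,electrical_tape=0)
for q in Z:
    for x in spot_point(q,"wrist")[:1]: print(q,np.round(x["uv"],1),x["score"],atz("wrist",x["uv"],Z[q]))
E
```

```text
2.6667 [ 0.3736 -0.3648  0.2593] [-3.1412  0.0005 -2.8615] [ 1.0438 -0.0753  0.1641]
jig [394.6 348. ] 0.91 [ 0.5389 -0.2022  0.    ]
entry [409.5 334.4] 0.73 [ 0.4896 -0.2127  0.05  ]
seat [402.3 373.5] 0.63 [ 0.5464 -0.2011  0.05  ]
knob_top [393.7 346.3] 0.25 [ 0.4576 -0.2698  0.152 ]
```

View pics/w1.png

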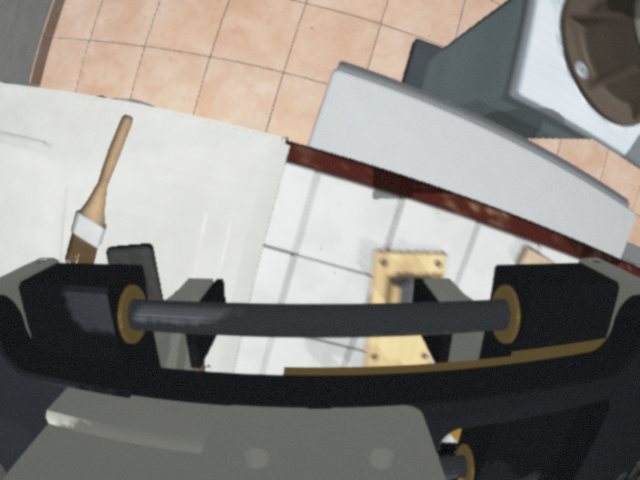

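The wrist view shows the fingers hiding part of the jig, with its open-end saddle at (405,300). I'll move further out and up so the camera stands over the jig.

```bash
python3 -c "
from h import *
plan([.57,-.19,.33],-164)"
```

```text
t 3.07 shares [-0.955   0.4652 -0.2848] twist -0.0002 rows 6.6 0.0
```

Request:
{"op": "arm_command", "data": {"commands": [{"tx": -0.1, "ty": 0.05, "tz": -0.1, "twist": 0.0}, {"tx": -0.22, "ty": 0.11, "tz": -0.2, "twist": 0.0}, {"tx": -0.37, "ty": 0.18, "tz": -0.285, "twist": 0.0}, {"tx": -0.52, "ty": 0.25, "tz": -0.285, "twist": 0.0}, {"tx": -0.67, "ty": 0.32, "tz": -0.285, "twist": 0.0}, {"tx": -0.82, "ty": 0.4, "tz": -0.285, "twist": 0.0}, {"tx": -0.92, "ty": 0.45, "tz": -0.285, "twist": 0.0}, {"tx": -0.955, "ty": 0.465, "tz": -0.285, "twist": 0.0}]}}

```text
t: 3.73
eef_pos: [0.5728, -0.1871, 0.3287]
ee_rot: [3.141, -0.002, -2.861]
force: [-0.3, -1.4, -0.8]
width: 0.0875
gripper_force: 0.0
```

```bash
python3 - <<'E'
from h import *
np.set_printoptions(precision=4,suppress=True)
grab_frame("wrist");grab_frame("wrist")
s=get_state();print(s["t"],s["eef_pos"],s["ee_rot"],s["force"])
save("wrist","w2")
Z=dict(jig=0,entry=.05,seat=.05,stop=0,bridge=.095,knob_top=.152,electrical_tape=0,pipe=.03)
for q in Z:
    for x in spot_point(q,"wrist")[:1]: print(q,np.round(x["uv"],1),x["score"],atz("wrist",x["uv"],Z[q]))
E
```

```text
3.8333 [ 0.5713 -0.1886  0.3288] [ 3.1409 -0.0022 -2.861 ] [-0.1118  0.3628 -0.7766]
jig [313.4 168. ] 0.57 [ 0.5318 -0.2079  0.    ]
entry [311.3 133. ] 0.91 [ 0.4873 -0.2228  0.05  ]
seat [313.9 183.3] 0.8 [ 0.5479 -0.2022  0.05  ]
stop [312.1 133. ] 0.48 [ 0.4852 -0.2233  0.    ]
bridge [312.3 258.6] 0.65 [ 0.6311 -0.1799  0.095 ]
knob_top [309.6 270.2] 0.83 [ 0.6274 -0.1826  0.152 ]
electrical_tape [439.5 137.1] 0.75 [ 0.4357 -0.0476  0.    ]
pipe [534.1 243.3] 0.64 [0.5355 0.1463 0.03  ]
```

View pics/w2.png

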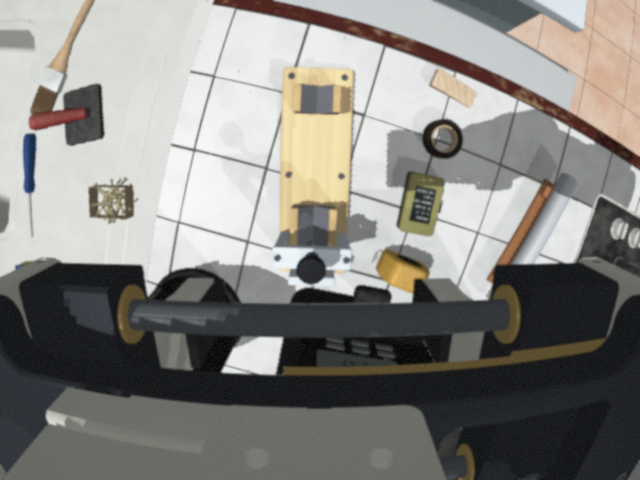

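The wrist view now shows the whole jig: base from (288,67) to about (350,245), open saddle (318,98), rear saddle (315,222), knob (311,268). I'll rectify it top-down to measure the axis.

```bash
python3 - <<'E'
from h import *
# pipe pose not moving; use calibration now (arm held)
im=cv2.imread("pics/w2.png")
k=calibration("wrist");K=np.array(k["camera_matrix"]);E=np.array(k["extrinsics"])
def rect(z,c=(.54,-.203),yaw=np.radians(16.5),L=.36,W=.14,s=.0005):
    u=np.arange(-L/2,L/2,s);v=np.arange(W/2,-W/2,-s)
    U,V=np.meshgrid(u,v)
    P=np.stack([c[0]+U*np.cos(yaw)-V*np.sin(yaw),c[1]+U*np.sin(yaw)+V*np.cos(yaw),0*U+z],-1)
    C=(P-E[:3,3])@E[:3,:3];r=np.hypot(C[...,0],C[...,1]);th=np.arctan2(r,C[...,2])
    X=K[0,2]+K[0,0]*th*C[...,0]/r;Y=K[1,2]+K[1,1]*th*C[...,1]/r
    return cv2.remap(im,X.astype(np.float32),Y.astype(np.float32),cv2.INTER_CUBIC)
a=rect(.010);b=rect(.047)
for i in (a,b):
    i[140,::8]=(0,0,255)
    i[:6,::40]=(0,0,255)
cv2.imwrite("pics/rect.png",np.vstack([a,b]))
E
```

```text
(no output)
```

View pics/rect.png

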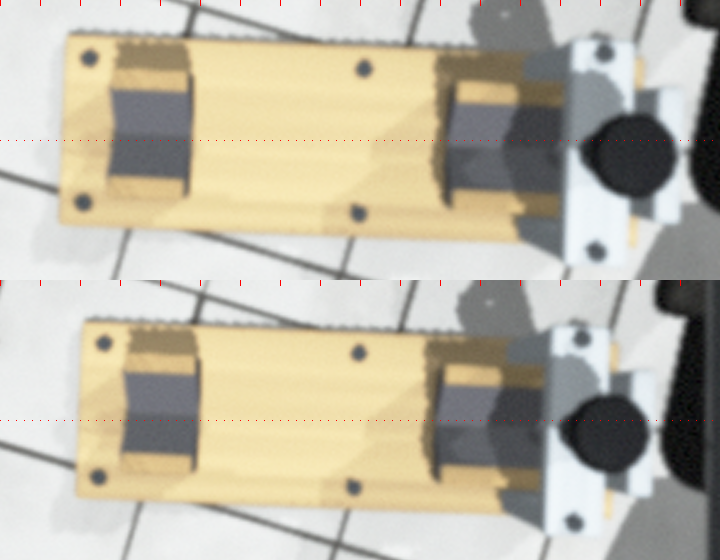

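The rectified view shows the jig axis sloped about −2.2° from my assumed 16.5°, so its yaw is about 14.3°. The origin is near (0.537,−0.2045) and the seat near (0.547,−0.202). Now to the pipe.

```bash
python3 -c "
from h import *
plan([.56,-.0,.32],168);plan([.57,.139,.20],168)"
```

```text
t 4.28 shares [-0.1712  0.7393  0.0427] twist 0.1555 rows 4.6 3.9
t 4.28 shares [-0.3625  1.2629  0.5228] twist 0.1555 rows 8.5 3.9
```

Request:
{"op": "arm_command", "data": {"commands": [{"tx": -0.02, "ty": 0.08, "tz": 0.0, "twist": 0.02}, {"tx": -0.05, "ty": 0.22, "tz": 0.0, "twist": 0.05}, {"tx": -0.08, "ty": 0.36, "tz": 0.02, "twist": 0.08}, {"tx": -0.12, "ty": 0.5, "tz": 0.04, "twist": 0.11}, {"tx": -0.17, "ty": 0.64, "tz": 0.08, "twist": 0.14}, {"tx": -0.22, "ty": 0.78, "tz": 0.12, "twist": 0.155}, {"tx": -0.27, "ty": 0.92, "tz": 0.18, "twist": 0.155}, {"tx": -0.3, "ty": 1.0, "tz": 0.23, "twist": 0.155}]}}

```text
t: 4.95
eef_pos: [0.5729, 0.0752, 0.2724]
ee_rot: [3.141, 0.001, 2.936]
force: [-0.3, 0.3, -0.6]
width: 0.0875
gripper_force: 0.0
```

```bash
python3 -c "
from h import *
plan([.57,.139,.20],168)"
```

```text
t 4.95 shares [0.0639 0.2472 0.2898] twist 0.0011 rows 2.3 0.0
```

Request:
{"op": "arm_command", "data": {"commands": [{"tx": 0.02, "ty": 0.08, "tz": 0.1, "twist": 0.001}, {"tx": 0.04, "ty": 0.16, "tz": 0.2, "twist": 0.001}, {"tx": 0.06, "ty": 0.22, "tz": 0.27, "twist": 0.001}, {"tx": 0.064, "ty": 0.247, "tz": 0.29, "twist": 0.001}, {"tx": 0.064, "ty": 0.247, "tz": 0.29, "twist": 0.001}, {"tx": 0.064, "ty": 0.247, "tz": 0.29, "twist": 0.001}, {"tx": 0.064, "ty": 0.247, "tz": 0.29, "twist": 0.001}, {"tx": 0.064, "ty": 0.247, "tz": 0.29, "twist": 0.001}]}}

```text
t: 5.62
eef_pos: [0.571, 0.1353, 0.2018]
ee_rot: [3.14, 0.002, 2.931]
force: [-0.2, -0.8, 0.2]
width: 0.0871
gripper_force: 0.0
```

```bash
python3 - <<'E'
from h import *
np.set_printoptions(precision=4,suppress=True)
s=get_state();print(s["t"],s["eef_pos"],s["ee_rot"],s["force"])
im=save("wrist","w3")[:,:,::-1]
for q in ("pipe","rest"):
    for x in spot_point(q,"wrist")[:1]: print(q,np.round(x["uv"],1),x["score"],atz("wrist",x["uv"],.03 if q=="pipe" else 0))
k=calibration("wrist");K=np.array(k["camera_matrix"]);E=np.array(k["extrinsics"])
c=(.54,.145);yaw=np.radians(168)
u=np.arange(-.15,.15,.0005);v=np.arange(.06,-.06,-.0005);U,V=np.meshgrid(u,v)
P=np.stack([c[0]+U*np.cos(yaw)-V*np.sin(yaw),c[1]+U*np.sin(yaw)+V*np.cos(yaw),0*U+.03],-1)
C=(P-E[:3,3])@E[:3,:3];r=np.hypot(C[...,0],C[...,1]);th=np.arctan2(r,C[...,2])
a=cv2.remap(im,(K[0,2]+K[0,0]*th*C[...,0]/r).astype(np.float32),(K[1,2]+K[1,1]*th*C[...,1]/r).astype(np.float32),cv2.INTER_CUBIC)
a[120,::8]=(0,0,255);a[:6,::40]=(0,0,255)
cv2.imwrite("pics/r3.png",np.vstack([a,np.pad(cv2.resize(im,(427,320)),((0,0),(0,173),(0,0)))]))
E
```

```text
5.6167 [0.571  0.1353 0.2018] [3.1402 0.0018 2.9309] [-0.2479 -0.8348  0.1855]
pipe [318.1 177.2] 0.96 [0.5318 0.1439 0.03  ]
```

View pics/r3.png

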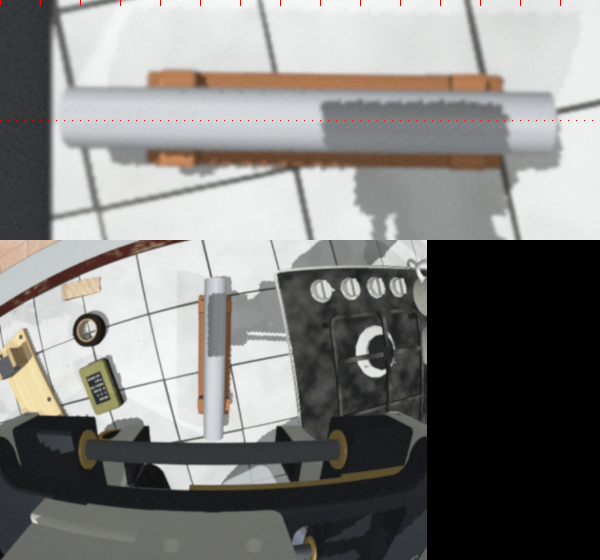

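The pipe in the rectified view runs from column 62 to 556 at rows ~117–121. That puts its middle near (0.535,0.146) with yaw about 167.5°, and the rest's blocks are well clear of the grasp.

```bash
python3 -c "
from h import *
plan([.535,.1458,.07],167.5)"
```

```text
t 5.77 shares [0.1485 0.0104 0.5244] twist 0.0024 rows 3.3 0.1
```

Request:
{"op": "arm_command", "data": {"commands": [{"tx": 0.05, "ty": 0.01, "tz": 0.1, "twist": 0.0024}, {"tx": 0.1, "ty": 0.01, "tz": 0.24, "twist": 0.0024}, {"tx": 0.14, "ty": 0.01, "tz": 0.38, "twist": 0.0024}, {"tx": 0.1485, "ty": 0.01, "tz": 0.48, "twist": 0.0024}, {"tx": 0.1485, "ty": 0.01, "tz": 0.524, "twist": 0.0024}, {"tx": 0.1485, "ty": 0.01, "tz": 0.524, "twist": 0.0024}, {"tx": 0.1485, "ty": 0.01, "tz": 0.524, "twist": 0.0024}, {"tx": 0.1485, "ty": 0.01, "tz": 0.524, "twist": 0.0024}]}}

```text
t: 6.43
eef_pos: [0.5361, 0.1466, 0.0711]
ee_rot: [3.14, 0.002, 2.924]
force: [-0.1, 0.7, -0.2]
width: 0.0878
gripper_force: 0.0
```

```bash
python3 -c "
from h import *
plan([.535,.1458,.013],167.5);print(get_state()['force'])"
```

```text
t 6.43 shares [ 0.004  -0.0046  0.2323] twist 0.0003 rows 1.4 0.0
[-0.05517075  0.69770013 -0.20819494]
```

Request:
{"op": "arm_command", "data": {"commands": [{"tx": 0.002, "ty": -0.003, "tz": 0.05, "twist": 0.0}, {"tx": 0.002, "ty": -0.003, "tz": 0.1, "twist": 0.0}, {"tx": 0.002, "ty": -0.003, "tz": 0.15, "twist": 0.0}, {"tx": 0.002, "ty": -0.003, "tz": 0.19, "twist": 0.0}, {"tx": 0.002, "ty": -0.003, "tz": 0.22, "twist": 0.0}, {"tx": 0.002, "ty": -0.003, "tz": 0.228, "twist": 0.0}, {"tx": 0.002, "ty": -0.003, "tz": 0.228, "twist": 0.0}, {"tx": 0.002, "ty": -0.003, "tz": 0.228, "twist": 0.0}]}}

```text
t: 7.1
eef_pos: [0.5343, 0.1457, 0.0129]
ee_rot: [3.141, 0.001, 2.924]
force: [0.3, 1.0, 1.3]
width: 0.0879
gripper_force: 0.0
```

Request:
{"op": "arm_command", "data": {"commands": [{"tx": 0.0, "ty": 0.0, "tz": 0.0, "twist": 0.0}, {"tx": 0.0, "ty": 0.0, "tz": 0.0, "twist": 0.0}, {"tx": 0.0, "ty": 0.0, "tz": 0.0, "twist": 0.0}, {"tx": 0.0, "ty": 0.0, "tz": 0.0, "twist": 0.0}, {"tx": 0.0, "ty": 0.0, "tz": 0.0, "twist": 0.0}, {"tx": 0.0, "ty": 0.0, "tz": 0.0, "twist": 0.0}, {"tx": 0.0, "ty": 0.0, "tz": 0.0, "twist": 0.0}, {"tx": 0.0, "ty": 0.0, "tz": 0.0, "twist": 0.0}], "claw": 0.3, "grip_force": 20}}

```text
t: 7.77
eef_pos: [0.5338, 0.1455, 0.0123]
ee_rot: [3.142, -0.0, 2.924]
force: [-0.7, -0.0, -0.0]
width: 0.0404
gripper_force: 0.0
```

Request:
{"op": "arm_command", "data": {"commands": [{"tx": 0.0, "ty": 0.0, "tz": 0.0, "twist": 0.0}, {"tx": 0.0, "ty": 0.0, "tz": 0.0, "twist": 0.0}, {"tx": 0.0, "ty": 0.0, "tz": 0.0, "twist": 0.0}, {"tx": 0.0, "ty": 0.0, "tz": 0.0, "twist": 0.0}, {"tx": 0.0, "ty": 0.0, "tz": 0.0, "twist": 0.0}, {"tx": 0.0, "ty": 0.0, "tz": 0.0, "twist": 0.0}, {"tx": 0.0, "ty": 0.0, "tz": 0.0, "twist": 0.0}, {"tx": 0.0, "ty": 0.0, "tz": 0.0, "twist": 0.0}], "claw": 0.2}}

```text
t: 8.43
eef_pos: [0.5337, 0.1455, 0.0123]
ee_rot: [-3.142, -0.0, 2.924]
force: [-0.2, 0.5, -0.5]
width: 0.0174
gripper_force: 0.0
```

```bash
python3 - <<'E'
from h import *
a=save("side","s4");b=grab_frame("scene")
for c in("side","scene"):
    print(c,[(x["uv"],x["score"]) for x in spot_point("pipe",c)])
A=cv2.resize(a[220:440,170:420],None,fx=1.6,fy=1.6);B=cv2.resize(b[120:340,130:380],None,fx=1.6,fy=1.6)
cv2.imwrite("pics/c4.png",np.hstack([A,B])[:,:,::-1])
E
```

```text
side [([286.1, 343.0], 0.72)]
scene [([259.1, 216.5], 0.96)]
```

View pics/c4.png

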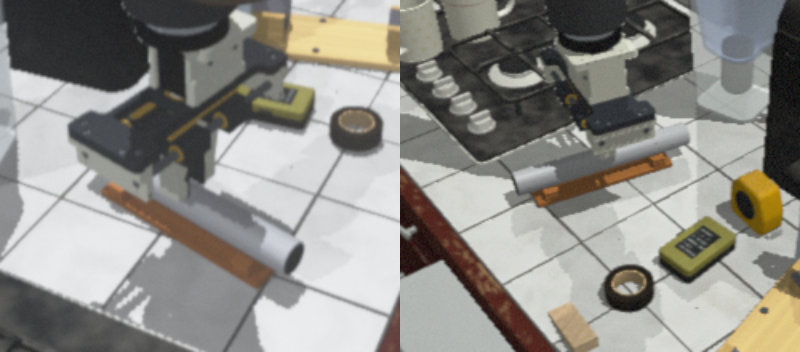

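```bash
python3 - <<'E'
from h import *
s=get_state();print(s)
print(tri([ray("scene",(259.1,216.5)),ray("side",(286.1,343))]))
im=save("wrist","w5")
for q in("pipe","rest"):
    r=regions_of(q,"wrist");print([(x["rect"],x["score"]) for x in r])
a=cv2.imread("pics/s4.png")[270:410,200:380]
cv2.imwrite("pics/c5.png",np.hstack([cv2.resize(a,(540,420),interpolation=cv2.INTER_CUBIC),cv2.resize(im[170:480,220:420,::-1],(260,420))]))
E
```

```text
{'t': 8.6333, 'q': array([ 6.20131273e-01,  3.48297901e-01, -4.79559536e-01,  1.59270535e-05,
       -7.42951967e-01, -2.40832377e+00]), 'qd': array([ 1.38720896e-03, -1.11523494e-03,  5.16798010e-04, -5.76361033e-05,
       -1.00031356e-03,  6.16692612e-04]), 'joint_efforts': array([ 7.99090267e-04, -4.91120052e+01,  2.10018110e+01,  4.95442629e+00,
       -8.11803876e-02,  3.82136221e-06]), 'eef_pos': array([0.53376926, 0.14547922, 0.01230414]), 'ee_rot': array([-3.14157573e+00, -7.47827004e-07,  2.92420821e+00]), 'force': array([1.07853363, 0.68030178, 0.3337933 ]), 'moment': array([ 0.03518625, -0.03383033,  0.06867999]), 'gripper_force': 0.0, 'width': 0.017718532435435932}
[0.53849648 0.14394292 0.03134955]
[([284.9, 30.4, 357.7, 367.3], 0.89)]
[([267.5, 91.9, 370.3, 281.5], 0.64)]
```

View pics/c5.png

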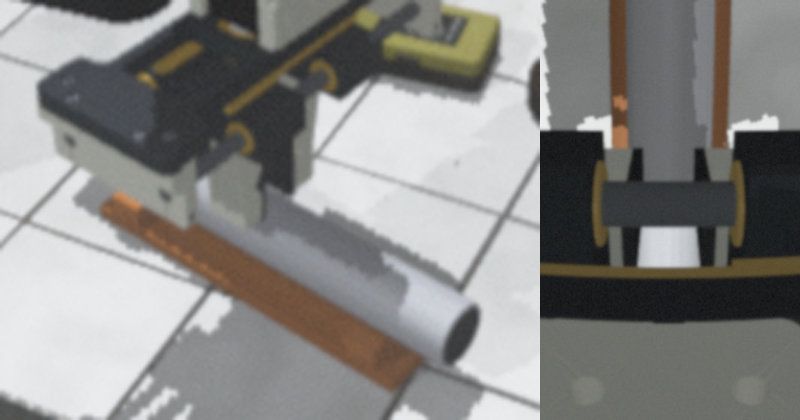

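The wrist crop shows the pipe lying between the two fingers, and the side view shows the pipe still on its rest. But the width reads 17 mm with no pad force. I'll close fully and read again.

Request:
{"op": "arm_command", "data": {"commands": [{"tx": 0.0, "ty": 0.0, "tz": 0.0, "twist": 0.0}, {"tx": 0.0, "ty": 0.0, "tz": 0.0, "twist": 0.0}, {"tx": 0.0, "ty": 0.0, "tz": 0.0, "twist": 0.0}, {"tx": 0.0, "ty": 0.0, "tz": 0.0, "twist": 0.0}, {"tx": 0.0, "ty": 0.0, "tz": 0.0, "twist": 0.0}, {"tx": 0.0, "ty": 0.0, "tz": 0.0, "twist": 0.0}, {"tx": 0.0, "ty": 0.0, "tz": 0.0, "twist": 0.0}, {"tx": 0.0, "ty": 0.0, "tz": 0.0, "twist": 0.0}], "claw": 0.0, "grip_force": 20}}

```text
t: 9.45
eef_pos: [0.5349, 0.1461, 0.0136]
ee_rot: [3.14, 0.002, 2.925]
force: [-0.3, -0.3, 7.9]
width: 0.0004
gripper_force: 4.5
```

```bash
python3 - <<'E'
from h import *
s=get_state();print(s["width"],s["gripper_force"],s["force"],s["moment"])
for c in("scene","side"):
    grab_frame(c);print([(x["uv"],x["score"]) for x in spot_point("pipe",c)],[(x["rect"],x["score"]) for x in regions_of("pipe",c)])
im=save("wrist","w6")
E
```

```text
0.0004030040126860494 4.499514251947403 [-0.34188601 -0.34117358  7.86491007] [-0.0255592   0.41434796  0.00221212]
[([260.6, 215.5], 0.66), ([408.6, 230.7], 0.45)] [([200.9, 196.3, 311.6, 241.1], 0.94)]
[([284.6, 343.0], 0.81), ([369.7, 226.4], 0.23)] [([262.0, 325.4, 363.8, 392.9], 0.9), ([316.0, 274.4, 369.1, 299.8], 0.75)]
```

```bash
python3 - <<'E'
from h import *
for uv in((281.7,345),(265,344),(285,343)):
    print(uv,[atz("side",uv,z).round(3).tolist() for z in(.012,.03,.046)])
k=calibration("side");K=np.array(k["camera_matrix"]);E=np.array(k["extrinsics"])
for p in((.535,.146,.012),(.535,.146,.03),(.535,.146,.046),(.537,.155,.012),(.533,.137,.012),(.535,.162,.03)):
    c=E[:3,:3].T@(np.array(p)-E[:3,3]);u=K@c;print(p,(u/u[2])[:2])
a=cv2.imread("pics/w6.png");s=grab_frame("side");c=grab_frame("scene")
cv2.imwrite("pics/c6.png",np.hstack([cv2.resize(s[290:390,215:335,::-1],(400,333),interpolation=2),cv2.resize(c[160:260,200:320,::-1],(400,333),interpolation=2)]))
E
```

```text
(281.7, 345) [[0.549, 0.134, 0.012], [0.539, 0.151, 0.03], [0.53, 0.166, 0.046]]
(265, 344) [[0.573, 0.143, 0.012], [0.562, 0.159, 0.03], [0.552, 0.174, 0.046]]
(285, 343) [[0.547, 0.128, 0.012], [0.537, 0.145, 0.03], [0.528, 0.16, 0.046]]
(0.535, 0.146, 0.012) [286.22232385 352.97470783]
(0.535, 0.146, 0.03) [285.85973553 343.77474951]
(0.535, 0.146, 0.046) [285.52987149 335.40510476]
(0.537, 0.155, 0.012) [282.00937236 356.47678591]
(0.533, 0.137, 0.012) [290.36682513 349.52952999]
(0.535, 0.162, 0.03) [280.39638768 350.73495445]
```

View pics/c6.png

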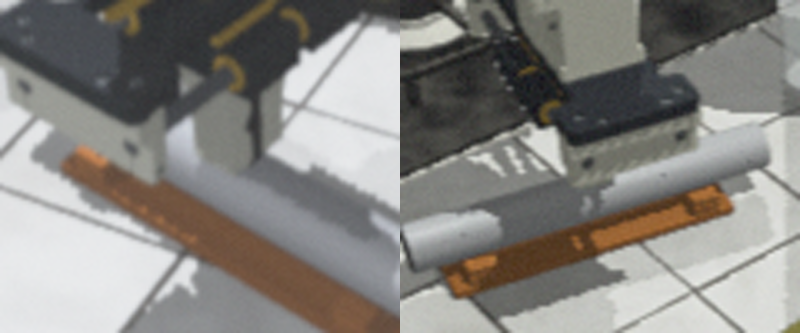

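The crops show the shut fingertips resting on top of the pipe. The closing force (7.9 N up) confirms it: the true tip height is about 32 mm above the reported z. I'll reopen and go lower in steps, watching the force.

Request:
{"op": "arm_command", "data": {"commands": [{"tx": 0.0, "ty": 0.0, "tz": -0.03, "twist": 0.0}, {"tx": 0.0, "ty": 0.0, "tz": -0.05, "twist": 0.0}, {"tx": 0.0, "ty": 0.0, "tz": -0.05, "twist": 0.0}, {"tx": 0.0, "ty": 0.0, "tz": -0.05, "twist": 0.0}, {"tx": 0.0, "ty": 0.0, "tz": -0.05, "twist": 0.0}, {"tx": 0.0, "ty": 0.0, "tz": -0.05, "twist": 0.0}, {"tx": 0.0, "ty": 0.0, "tz": -0.05, "twist": 0.0}, {"tx": 0.0, "ty": 0.0, "tz": -0.05, "twist": 0.0}], "claw": 0.8}}

```text
t: 10.57
eef_pos: [0.5336, 0.1454, 0.0245]
ee_rot: [-3.141, -0.0, 2.924]
force: [-0.1, 0.2, 0.4]
width: 0.048
gripper_force: 0.0
```

Request:
{"op": "arm_command", "data": {"commands": [{"tx": 0.0, "ty": 0.0, "tz": 0.0, "twist": 0.0}, {"tx": 0.0, "ty": 0.0, "tz": 0.0, "twist": 0.0}, {"tx": 0.0, "ty": 0.0, "tz": 0.0, "twist": 0.0}, {"tx": 0.0, "ty": 0.0, "tz": 0.02, "twist": 0.0}, {"tx": 0.0, "ty": 0.0, "tz": 0.04, "twist": 0.0}, {"tx": 0.0, "ty": 0.0, "tz": 0.06, "twist": 0.0}, {"tx": 0.0, "ty": 0.0, "tz": 0.08, "twist": 0.0}, {"tx": 0.0, "ty": 0.0, "tz": 0.09, "twist": 0.0}]}}

```text
t: 11.23
eef_pos: [0.5332, 0.1452, 0.0012]
ee_rot: [-3.141, -0.001, 2.924]
force: [0.5, 0.7, -0.1]
width: 0.0701
gripper_force: 0.0
```

Request:
{"op": "arm_command", "data": {"commands": [{"tx": 0.0, "ty": 0.0, "tz": 0.01, "twist": 0.0}, {"tx": 0.0, "ty": 0.0, "tz": 0.02, "twist": 0.0}, {"tx": 0.0, "ty": 0.0, "tz": 0.03, "twist": 0.0}, {"tx": 0.0, "ty": 0.0, "tz": 0.04, "twist": 0.0}, {"tx": 0.0, "ty": 0.0, "tz": 0.045, "twist": 0.0}, {"tx": 0.0, "ty": 0.0, "tz": 0.05, "twist": 0.0}, {"tx": 0.0, "ty": 0.0, "tz": 0.05, "twist": 0.0}, {"tx": 0.0, "ty": 0.0, "tz": 0.05, "twist": 0.0}]}}

```text
t: 11.9
eef_pos: [0.5338, 0.1455, -0.0102]
ee_rot: [3.142, 0.0, 2.924]
force: [-0.2, 0.0, -0.8]
width: 0.0701
gripper_force: 0.0
```

The arm reached z = −0.010 with no contact, so the height bias is real. I'll go 8 mm lower and then grip.

Request:
{"op": "arm_command", "data": {"commands": [{"tx": 0.0, "ty": 0.0, "tz": 0.006, "twist": 0.0}, {"tx": 0.0, "ty": 0.0, "tz": 0.012, "twist": 0.0}, {"tx": 0.0, "ty": 0.0, "tz": 0.018, "twist": 0.0}, {"tx": 0.0, "ty": 0.0, "tz": 0.024, "twist": 0.0}, {"tx": 0.0, "ty": 0.0, "tz": 0.028, "twist": 0.0}, {"tx": 0.0, "ty": 0.0, "tz": 0.03, "twist": 0.0}, {"tx": 0.0, "ty": 0.0, "tz": 0.03, "twist": 0.0}, {"tx": 0.0, "ty": 0.0, "tz": 0.03, "twist": 0.0}]}}

```text
t: 12.57
eef_pos: [0.5338, 0.1455, -0.0177]
ee_rot: [-3.142, -0.0, 2.924]
force: [0.1, 0.6, 0.2]
width: 0.0701
gripper_force: 0.0
```

Request:
{"op": "arm_command", "data": {"commands": [{"tx": 0.0, "ty": 0.0, "tz": 0.0, "twist": 0.0}, {"tx": 0.0, "ty": 0.0, "tz": 0.0, "twist": 0.0}, {"tx": 0.0, "ty": 0.0, "tz": 0.0, "twist": 0.0}, {"tx": 0.0, "ty": 0.0, "tz": 0.0, "twist": 0.0}, {"tx": 0.0, "ty": 0.0, "tz": 0.0, "twist": 0.0}, {"tx": 0.0, "ty": 0.0, "tz": 0.0, "twist": 0.0}, {"tx": 0.0, "ty": 0.0, "tz": 0.0, "twist": 0.0}, {"tx": 0.0, "ty": 0.0, "tz": 0.0, "twist": 0.0}], "claw": 0.15, "grip_force": 20}}

```text
t: 13.23
eef_pos: [0.5339, 0.1456, -0.0177]
ee_rot: [3.141, 0.0, 2.924]
force: [-0.1, 0.8, -0.3]
width: 0.0314
gripper_force: 20.0
```

Gripped: width is 31.4 mm at 20 N. Lift.

Request:
{"op": "arm_command", "data": {"commands": [{"tx": 0.0, "ty": 0.0, "tz": -0.02, "twist": 0.0}, {"tx": 0.0, "ty": 0.0, "tz": -0.06, "twist": 0.0}, {"tx": 0.0, "ty": 0.0, "tz": -0.12, "twist": 0.0}, {"tx": 0.0, "ty": 0.0, "tz": -0.2, "twist": 0.0}, {"tx": 0.0, "ty": 0.0, "tz": -0.3, "twist": 0.0}, {"tx": 0.0, "ty": 0.0, "tz": -0.4, "twist": 0.0}, {"tx": 0.0, "ty": 0.0, "tz": -0.46, "twist": 0.0}, {"tx": 0.0, "ty": 0.0, "tz": -0.48, "twist": 0.0}]}}

```text
t: 13.9
eef_pos: [0.5352, 0.1462, 0.106]
ee_rot: [3.138, 0.004, 2.925]
force: [0.3, 0.7, -1.8]
width: 0.0315
gripper_force: 20.0
```

```bash
python3 -c "
from h import *
plan([.4848,-.218,.10],-165.7);print(get_state()['force'],get_state()['width'])"
```

```text
t 13.9 shares [-0.1167 -1.466   0.0197] twist -0.1485 rows 8.8 3.7
[ 0.25748027  0.67621361 -1.82312738] 0.03153386247657315
```

Request:
{"op": "arm_command", "data": {"commands": [{"tx": 0.04, "ty": -0.06, "tz": 0.0, "twist": 0.0}, {"tx": 0.09, "ty": -0.16, "tz": 0.0, "twist": -0.02}, {"tx": 0.12, "ty": -0.3, "tz": 0.0, "twist": -0.05}, {"tx": 0.12, "ty": -0.44, "tz": 0.0, "twist": -0.08}, {"tx": 0.09, "ty": -0.58, "tz": 0.0, "twist": -0.11}, {"tx": 0.05, "ty": -0.72, "tz": 0.0, "twist": -0.14}, {"tx": 0.01, "ty": -0.86, "tz": 0.0, "twist": -0.1485}, {"tx": -0.02, "ty": -0.98, "tz": 0.0, "twist": -0.1485}]}}

```text
t: 14.57
eef_pos: [0.485, -0.0968, 0.1021]
ee_rot: [3.141, -0.0, -2.89]
force: [1.1, 0.6, -2.2]
width: 0.0313
gripper_force: 20.0
```

```bash
python3 -c "
from h import *
plan([.4848,-.218,.10],-165.7);print(get_state()['force'],get_state()['width'])"
```

```text
t 14.57 shares [ 0.1213 -0.4695  0.0086] twist 0.0005 rows 2.9 0.0
[ 1.07061517  0.57648088 -2.15932229] 0.03127128433903455
```

Request:
{"op": "arm_command", "data": {"commands": [{"tx": 0.03, "ty": -0.12, "tz": 0.0, "twist": 0.0}, {"tx": 0.06, "ty": -0.24, "tz": 0.0, "twist": 0.0}, {"tx": 0.09, "ty": -0.34, "tz": 0.0, "twist": 0.0}, {"tx": 0.11, "ty": -0.42, "tz": 0.0, "twist": 0.0}, {"tx": 0.121, "ty": -0.46, "tz": 0.01, "twist": 0.0}, {"tx": 0.121, "ty": -0.47, "tz": 0.01, "twist": 0.0}, {"tx": 0.121, "ty": -0.47, "tz": 0.01, "twist": 0.0}, {"tx": 0.121, "ty": -0.47, "tz": 0.01, "twist": 0.0}]}}

```text
t: 15.23
eef_pos: [0.4852, -0.2156, 0.0995]
ee_rot: [3.141, -0.001, -2.893]
force: [0.2, 0.0, -2.3]
width: 0.0316
gripper_force: 20.0
```

```bash
python3 - <<'E'
from h import *
np.set_printoptions(precision=4,suppress=True)
plan([.4848,-.218,.10],-165.7)
for c in("wrist","scene","side"):
    im=save(c,"p7"+c)
    for q in("pipe","jig","seat"):
        r=spot_point(q,c)
        for x in r[:1]:print(c,q,np.round(x["uv"],1),round(x["score"],2),atz(c,x["uv"],dict(pipe=.15,jig=0,seat=.05)[q]))
im=cv2.imread("pics/p7wrist.png");b=cv2.imread("pics/p7scene.png")[180:400,250:470]
cv2.imwrite("pics/v7.png",np.hstack([cv2.resize(im,(480,360)),cv2.resize(b,(320,360),interpolation=2)]))
E
```

```text
t 15.23 shares [ 0.0039 -0.0089 -0.0021] twist -0.0002 rows 0.1 0.0
wrist pipe [317.1 314.2] 0.89 [ 0.4854 -0.2153  0.15  ]
scene pipe [408.2 232.2] 0.42 [ 0.6308 -0.1752  0.15  ]
scene jig [373.1 329.1] 0.56 [ 0.5368 -0.2045 -0.    ]
scene seat [380.  306.2] 0.82 [ 0.5487 -0.2031  0.05  ]
side pipe [401.8 180.4] 0.95 [ 0.4885 -0.2142  0.15  ]
side jig [369.1 249.9] 0.83 [ 0.5347 -0.1894  0.    ]
side seat [372.2 223. ] 0.9 [ 0.5388 -0.2093  0.05  ]
```

View pics/v7.png

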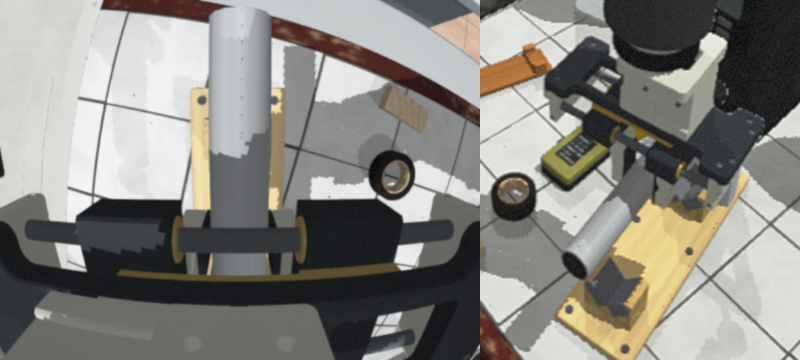

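The wrist view shows the pipe held (middle column ~240 of 480), centred over the jig base (corner holes at 201 and 276). I'll check the lateral offset and pipe yaw numerically.

```bash
python3 - <<'E'
from h import *
np.set_printoptions(precision=4,suppress=True)
h=[atz("wrist",np.array(p)/.75,.01) for p in((201.5,100),(276,100.5))];m=(h[0]+h[1])/2;print("holes",h,m)
o=np.array([.5371,-.2047]);y=np.radians(14.3);d=np.array([np.cos(y),np.sin(y)]);n=np.array([-d[1],d[0]])
print("hole mid in jig frame",(m[:2]-o)@d,(m[:2]-o)@n,"normal yaw",np.degrees(np.arctan2(*(h[1]-h[0])[[1,0]]))-90)
im=cv2.imread("pics/p7wrist.png")
grab_frame("wrist")
m=regions_of("pipe","wrist")[0]["region"]
pts=[]
for r in range(30,260,10):
    c=np.flatnonzero(m[r])
    if len(c)>20: pts.append(atz("wrist",((c[0]+c[-1])/2,r),.148)[:2])
pts=np.array(pts);q=(pts-o);print(np.c_[q@d,q@n][::3]);f=np.polyfit(q@d,q@n,1);print("pipe rel yaw deg",np.degrees(np.arctan(f[0])))
print(get_state()["eef_pos"],(get_state()["eef_pos"][:2]-o)@d,(get_state()["eef_pos"][:2]-o)@n)
E
```

```text
holes [array([ 0.4176, -0.2714,  0.01  ]), array([ 0.3998, -0.1993,  0.01  ])] [ 0.4087 -0.2353  0.01  ]
hole mid in jig frame -0.13200555784542384 0.0020309761393918985 normal yaw 13.902381332572986
[[-0.1668  0.0028]
 [-0.1544  0.0028]
 [-0.1424  0.0026]
 [-0.1307  0.0024]
 [-0.1192  0.0024]
 [-0.1077  0.0024]
 [-0.0961  0.0024]
 [-0.0841  0.0024]]
pipe rel yaw deg -0.30563449957040206
[ 0.4854 -0.2162  0.0998] -0.05288594058407014 0.0016379015717337974
```

Request:
{"op": "arm_command", "data": {"commands": [{"tx": 0.0, "ty": -0.002, "tz": 0.03, "twist": 0.0}, {"tx": 0.0, "ty": -0.002, "tz": 0.09, "twist": 0.0}, {"tx": 0.0, "ty": -0.002, "tz": 0.15, "twist": 0.0}, {"tx": 0.0, "ty": -0.002, "tz": 0.21, "twist": 0.0}, {"tx": 0.0, "ty": -0.002, "tz": 0.27, "twist": 0.0}, {"tx": 0.0, "ty": -0.002, "tz": 0.31, "twist": 0.0}, {"tx": 0.0, "ty": -0.002, "tz": 0.33, "twist": 0.0}, {"tx": 0.0, "ty": -0.002, "tz": 0.34, "twist": 0.0}]}}

```text
t: 16.6
eef_pos: [0.4851, -0.2167, 0.0138]
ee_rot: [3.141, -0.002, -2.893]
force: [-0.3, -0.7, -1.7]
width: 0.0313
gripper_force: 20.0
```

Request:
{"op": "arm_command", "data": {"commands": [{"tx": 0.0, "ty": 0.0, "tz": 0.003, "twist": 0.0}, {"tx": 0.0, "ty": 0.0, "tz": 0.006, "twist": 0.0}, {"tx": 0.0, "ty": 0.0, "tz": 0.009, "twist": 0.0}, {"tx": 0.0, "ty": 0.0, "tz": 0.012, "twist": 0.0}, {"tx": 0.0, "ty": 0.0, "tz": 0.015, "twist": 0.0}, {"tx": 0.0, "ty": 0.0, "tz": 0.018, "twist": 0.0}, {"tx": 0.0, "ty": 0.0, "tz": 0.02, "twist": 0.0}, {"tx": 0.0, "ty": 0.0, "tz": 0.02, "twist": 0.0}]}}

```text
t: 17.27
eef_pos: [0.4855, -0.2166, 0.0098]
ee_rot: [3.142, 0.0, -2.892]
force: [-0.4, 1.5, -2.3]
width: 0.0317
gripper_force: 20.0
```

Request:
{"op": "arm_command", "data": {"commands": [{"tx": 0.0, "ty": 0.0, "tz": 0.003, "twist": 0.0}, {"tx": 0.0, "ty": 0.0, "tz": 0.006, "twist": 0.0}, {"tx": 0.0, "ty": 0.0, "tz": 0.009, "twist": 0.0}, {"tx": 0.0, "ty": 0.0, "tz": 0.012, "twist": 0.0}, {"tx": 0.0, "ty": 0.0, "tz": 0.015, "twist": 0.0}, {"tx": 0.0, "ty": 0.0, "tz": 0.018, "twist": 0.0}, {"tx": 0.0, "ty": 0.0, "tz": 0.02, "twist": 0.0}, {"tx": 0.0, "ty": 0.0, "tz": 0.02, "twist": 0.0}]}}

```text
t: 17.93
eef_pos: [0.4855, -0.2166, 0.0046]
ee_rot: [3.141, -0.0, -2.892]
force: [-0.4, 0.4, -2.1]
width: 0.0312
gripper_force: 20.0
```

Request:
{"op": "arm_command", "data": {"commands": [{"tx": 0.0, "ty": 0.0, "tz": 0.002, "twist": 0.0}, {"tx": 0.0, "ty": 0.0, "tz": 0.004, "twist": 0.0}, {"tx": 0.0, "ty": 0.0, "tz": 0.006, "twist": 0.0}, {"tx": 0.0, "ty": 0.0, "tz": 0.008, "twist": 0.0}, {"tx": 0.0, "ty": 0.0, "tz": 0.01, "twist": 0.0}, {"tx": 0.0, "ty": 0.0, "tz": 0.01, "twist": 0.0}, {"tx": 0.0, "ty": 0.0, "tz": 0.01, "twist": 0.0}, {"tx": 0.0, "ty": 0.0, "tz": 0.01, "twist": 0.0}]}}

```text
t: 18.6
eef_pos: [0.4858, -0.2168, 0.0025]
ee_rot: [-3.141, 0.0, -2.892]
force: [-0.9, -2.0, 0.3]
width: 0.0314
gripper_force: 20.0
```

Request:
{"op": "arm_command", "data": {"commands": [{"tx": 0.0, "ty": -0.001, "tz": 0.001, "twist": 0.0}, {"tx": 0.0, "ty": -0.002, "tz": 0.002, "twist": 0.0}, {"tx": 0.0, "ty": -0.003, "tz": 0.003, "twist": 0.0}, {"tx": 0.0, "ty": -0.003, "tz": 0.004, "twist": 0.0}, {"tx": 0.0, "ty": -0.003, "tz": 0.005, "twist": 0.0}, {"tx": 0.0, "ty": -0.003, "tz": 0.005, "twist": 0.0}, {"tx": 0.0, "ty": -0.003, "tz": 0.005, "twist": 0.0}, {"tx": 0.0, "ty": -0.003, "tz": 0.005, "twist": 0.0}]}}

```text
t: 19.27
eef_pos: [0.4858, -0.217, 0.0022]
ee_rot: [3.142, 0.0, -2.892]
force: [-4.4, 4.4, 13.5]
width: 0.0316
gripper_force: 20.0
```

The pipe is bedded. I'll ease off and open slightly so it settles freely.

Request:
{"op": "arm_command", "data": {"commands": [{"tx": 0.0, "ty": 0.001, "tz": -0.001, "twist": 0.0}, {"tx": 0.0, "ty": 0.0015, "tz": -0.002, "twist": 0.0}, {"tx": 0.0, "ty": 0.0015, "tz": -0.003, "twist": 0.0}, {"tx": 0.0, "ty": 0.0015, "tz": -0.0035, "twist": 0.0}, {"tx": 0.0, "ty": 0.0015, "tz": -0.0035, "twist": 0.0}, {"tx": 0.0, "ty": 0.0015, "tz": -0.0035, "twist": 0.0}, {"tx": 0.0, "ty": 0.0015, "tz": -0.0035, "twist": 0.0}, {"tx": 0.0, "ty": 0.0015, "tz": -0.0035, "twist": 0.0}]}}

```text
t: 19.93
eef_pos: [0.4858, -0.217, 0.0022]
ee_rot: [-3.142, 0.0, -2.892]
force: [-1.7, 1.4, 7.9]
width: 0.0314
gripper_force: 20.0
```

Request:
{"op": "arm_command", "data": {"commands": [{"tx": 0.0, "ty": 0.0, "tz": 0.0, "twist": 0.0}, {"tx": 0.0, "ty": 0.0, "tz": 0.0, "twist": 0.0}, {"tx": 0.0, "ty": 0.0, "tz": 0.0, "twist": 0.0}, {"tx": 0.0, "ty": 0.0, "tz": 0.0, "twist": 0.0}, {"tx": 0.0, "ty": 0.0, "tz": 0.0, "twist": 0.0}, {"tx": 0.0, "ty": 0.0, "tz": 0.0, "twist": 0.0}, {"tx": 0.0, "ty": 0.0, "tz": 0.0, "twist": 0.0}, {"tx": 0.0, "ty": 0.0, "tz": 0.0, "twist": 0.0}], "claw": 0.45}}

```text
t: 20.6
eef_pos: [0.4857, -0.217, 0.0019]
ee_rot: [3.142, -0.0, -2.892]
force: [-0.3, 0.1, -0.8]
width: 0.0392
gripper_force: 0.0
```

Request:
{"op": "arm_command", "data": {"commands": [{"tx": 0.0, "ty": 0.0, "tz": 0.0, "twist": 0.0}, {"tx": 0.0, "ty": 0.0, "tz": 0.0, "twist": 0.0}, {"tx": 0.0, "ty": 0.0, "tz": 0.0, "twist": 0.0}, {"tx": 0.0, "ty": 0.0, "tz": 0.0, "twist": 0.0}, {"tx": 0.0, "ty": 0.0, "tz": 0.0, "twist": 0.0}, {"tx": 0.0, "ty": 0.0, "tz": 0.0, "twist": 0.0}, {"tx": 0.0, "ty": 0.0, "tz": 0.0, "twist": 0.0}, {"tx": 0.0, "ty": 0.0, "tz": 0.0, "twist": 0.0}], "claw": 0.2, "grip_force": 12}}

```text
t: 21.27
eef_pos: [0.4857, -0.217, 0.0019]
ee_rot: [3.142, -0.0, -2.892]
force: [0.5, -0.1, 0.2]
width: 0.0317
gripper_force: 12.0
```

Request:
{"op": "arm_command", "data": {"commands": [{"tx": -0.01, "ty": 0.0, "tz": 0.0, "twist": 0.0}, {"tx": -0.03, "ty": 0.0, "tz": 0.0, "twist": 0.0}, {"tx": -0.05, "ty": 0.0, "tz": 0.0, "twist": 0.0}, {"tx": -0.07, "ty": 0.0, "tz": 0.0, "twist": 0.0}, {"tx": -0.09, "ty": 0.0, "tz": 0.0, "twist": 0.0}, {"tx": -0.11, "ty": 0.0, "tz": 0.0, "twist": 0.0}, {"tx": -0.12, "ty": 0.0, "tz": 0.0, "twist": 0.0}, {"tx": -0.12, "ty": 0.0, "tz": 0.0, "twist": 0.0}]}}

```text
t: 21.93
eef_pos: [0.5158, -0.2094, 0.0019]
ee_rot: [-3.141, 0.001, -2.892]
force: [-0.0, 1.0, 1.3]
width: 0.0314
gripper_force: 12.0
```

Request:
{"op": "arm_command", "data": {"commands": [{"tx": -0.01, "ty": 0.0, "tz": 0.0, "twist": 0.0}, {"tx": -0.02, "ty": 0.0, "tz": 0.0, "twist": 0.0}, {"tx": -0.03, "ty": 0.0, "tz": 0.0, "twist": 0.0}, {"tx": -0.045, "ty": 0.0, "tz": 0.0, "twist": 0.0}, {"tx": -0.06, "ty": 0.0, "tz": 0.0, "twist": 0.0}, {"tx": -0.07, "ty": 0.0, "tz": 0.0, "twist": 0.0}, {"tx": -0.08, "ty": 0.0, "tz": 0.0, "twist": 0.0}, {"tx": -0.08, "ty": 0.0, "tz": 0.0, "twist": 0.0}]}}

```text
t: 22.6
eef_pos: [0.5348, -0.2045, 0.0019]
ee_rot: [-3.141, 0.0, -2.892]
force: [-1.7, 1.7, 2.7]
width: 0.0314
gripper_force: 12.0
```

Request:
{"op": "arm_command", "data": {"commands": [{"tx": -0.003, "ty": 0.0, "tz": 0.0, "twist": 0.0}, {"tx": -0.006, "ty": 0.0, "tz": 0.0, "twist": 0.0}, {"tx": -0.009, "ty": 0.0, "tz": 0.0, "twist": 0.0}, {"tx": -0.012, "ty": 0.0, "tz": 0.0, "twist": 0.0}, {"tx": -0.015, "ty": 0.0, "tz": 0.0, "twist": 0.0}, {"tx": -0.018, "ty": 0.0, "tz": 0.0, "twist": 0.0}, {"tx": -0.02, "ty": 0.0, "tz": 0.0, "twist": 0.0}, {"tx": -0.02, "ty": 0.0, "tz": 0.0, "twist": 0.0}]}}

```text
t: 23.27
eef_pos: [0.5391, -0.2034, 0.0019]
ee_rot: [3.142, 0.0, -2.892]
force: [-2.6, 0.3, 3.9]
width: 0.0317
gripper_force: 12.0
```

Request:
{"op": "arm_command", "data": {"commands": [{"tx": -0.001, "ty": 0.0, "tz": 0.0, "twist": 0.0}, {"tx": -0.002, "ty": 0.0, "tz": 0.0, "twist": 0.0}, {"tx": -0.003, "ty": 0.0, "tz": 0.0, "twist": 0.0}, {"tx": -0.004, "ty": 0.0, "tz": 0.0, "twist": 0.0}, {"tx": -0.005, "ty": 0.0, "tz": 0.0, "twist": 0.0}, {"tx": -0.006, "ty": 0.0, "tz": 0.0, "twist": 0.0}, {"tx": -0.006, "ty": 0.0, "tz": 0.0, "twist": 0.0}, {"tx": -0.006, "ty": 0.0, "tz": 0.0, "twist": 0.0}]}}

```text
t: 23.93
eef_pos: [0.5405, -0.203, 0.0019]
ee_rot: [3.142, 0.0, -2.892]
force: [-3.9, 1.0, 3.2]
width: 0.0317
gripper_force: 12.0
```

Request:
{"op": "arm_command", "data": {"commands": [{"tx": -0.001, "ty": 0.0, "tz": 0.0, "twist": 0.0}, {"tx": -0.002, "ty": 0.0, "tz": 0.0, "twist": 0.0}, {"tx": -0.003, "ty": 0.0, "tz": 0.0, "twist": 0.0}, {"tx": -0.004, "ty": 0.0, "tz": 0.0, "twist": 0.0}, {"tx": -0.004, "ty": 0.0, "tz": 0.0, "twist": 0.0}, {"tx": -0.004, "ty": 0.0, "tz": 0.0, "twist": 0.0}, {"tx": -0.004, "ty": 0.0, "tz": 0.0, "twist": 0.0}, {"tx": -0.004, "ty": 0.0, "tz": 0.0, "twist": 0.0}]}}

```text
t: 24.6
eef_pos: [0.5414, -0.2028, 0.0019]
ee_rot: [3.142, 0.0, -2.892]
force: [-3.4, 0.7, 2.7]
width: 0.0313
gripper_force: 12.0
```

```bash
python3 - <<'E'
from h import *
d=np.array([np.cos(.246),np.sin(.246),0])
for i in range(5):
    grab_frame("wrist");s=get_state();print((s["force"]@d).round(2),s["force"].round(1),s["eef_pos"].round(4))
E
```

```text
-3.5 [-3.8  0.8  2.4] [ 0.5414 -0.2028  0.0019]
-3.17 [-3.4  0.5  2.6] [ 0.5414 -0.2028  0.0019]
-1.93 [-2.4  1.6  3.5] [ 0.5414 -0.2028  0.0019]
-2.89 [-3.3  1.3  2.5] [ 0.5414 -0.2028  0.0019]
-2.41 [-2.8  1.4  3. ] [ 0.5415 -0.2028  0.0019]
```

Only friction so far, about 3 N and not rising. I'll carry on.

Request:
{"op": "arm_command", "data": {"commands": [{"tx": -0.001, "ty": 0.0, "tz": 0.0, "twist": 0.0}, {"tx": -0.002, "ty": 0.0, "tz": 0.0, "twist": 0.0}, {"tx": -0.003, "ty": 0.0, "tz": -0.001, "twist": 0.0}, {"tx": -0.004, "ty": 0.0, "tz": -0.001, "twist": 0.0}, {"tx": -0.005, "ty": 0.0, "tz": -0.001, "twist": 0.0}, {"tx": -0.006, "ty": 0.0, "tz": -0.001, "twist": 0.0}, {"tx": -0.006, "ty": 0.0, "tz": -0.001, "twist": 0.0}, {"tx": -0.006, "ty": 0.0, "tz": -0.001, "twist": 0.0}]}}

```text
t: 25.52
eef_pos: [0.5432, -0.2025, 0.0021]
ee_rot: [-3.141, 0.0, -2.892]
force: [-0.8, -0.4, -2.4]
width: 0.0317
gripper_force: 12.0
```

Request:
{"op": "arm_command", "data": {"commands": [{"tx": -0.001, "ty": 0.0, "tz": 0.0, "twist": 0.0}, {"tx": -0.002, "ty": 0.0, "tz": 0.0, "twist": 0.0}, {"tx": -0.003, "ty": 0.0, "tz": 0.0, "twist": 0.0}, {"tx": -0.004, "ty": 0.0, "tz": 0.0, "twist": 0.0}, {"tx": -0.004, "ty": 0.0, "tz": 0.0, "twist": 0.0}, {"tx": -0.004, "ty": 0.0, "tz": 0.0, "twist": 0.0}, {"tx": -0.004, "ty": 0.0, "tz": 0.0, "twist": 0.0}, {"tx": -0.004, "ty": 0.0, "tz": 0.0, "twist": 0.0}]}}

```text
t: 26.18
eef_pos: [0.5438, -0.2022, 0.0022]
ee_rot: [-3.142, 0.0, -2.892]
force: [-0.6, 0.5, -2.1]
width: 0.0315
gripper_force: 12.0
```

Request:
{"op": "arm_command", "data": {"commands": [{"tx": -0.001, "ty": 0.0, "tz": 0.0, "twist": 0.0}, {"tx": -0.002, "ty": 0.0, "tz": 0.0, "twist": 0.0}, {"tx": -0.003, "ty": 0.0, "tz": 0.0, "twist": 0.0}, {"tx": -0.004, "ty": 0.0, "tz": 0.0, "twist": 0.0}, {"tx": -0.004, "ty": 0.0, "tz": 0.0, "twist": 0.0}, {"tx": -0.004, "ty": 0.0, "tz": 0.0, "twist": 0.0}, {"tx": -0.004, "ty": 0.0, "tz": 0.0, "twist": 0.0}, {"tx": -0.004, "ty": 0.0, "tz": 0.0, "twist": 0.0}]}}

```text
t: 26.85
eef_pos: [0.5439, -0.2021, 0.002]
ee_rot: [3.141, -0.001, -2.893]
force: [-6.6, -3.3, 0.6]
width: 0.0317
gripper_force: 12.0
```

Request:
{"op": "arm_command", "data": {"commands": [{"tx": -0.001, "ty": 0.0, "tz": 0.0, "twist": 0.0}, {"tx": -0.002, "ty": 0.0, "tz": 0.0, "twist": 0.0}, {"tx": -0.003, "ty": 0.0, "tz": 0.0, "twist": 0.0}, {"tx": -0.004, "ty": 0.0, "tz": 0.0, "twist": 0.0}, {"tx": -0.004, "ty": 0.0, "tz": 0.0, "twist": 0.0}, {"tx": -0.004, "ty": 0.0, "tz": 0.0, "twist": 0.0}, {"tx": -0.004, "ty": 0.0, "tz": 0.0, "twist": 0.0}, {"tx": -0.004, "ty": 0.0, "tz": 0.0, "twist": 0.0}]}}

```text
t: 27.52
eef_pos: [0.5439, -0.2021, 0.0019]
ee_rot: [3.141, -0.003, -2.893]
force: [-7.7, -3.6, 2.4]
width: 0.0317
gripper_force: 12.0
```

Stop contact is definite: about 8 N along the axis, held for over a second. Release and rise.

Request:
{"op": "arm_command", "data": {"commands": [{"tx": 0.0, "ty": 0.0, "tz": 0.0, "twist": 0.0}, {"tx": 0.0, "ty": 0.0, "tz": 0.0, "twist": 0.0}, {"tx": 0.0, "ty": 0.0, "tz": 0.0, "twist": 0.0}, {"tx": 0.0, "ty": 0.0, "tz": 0.0, "twist": 0.0}, {"tx": 0.0, "ty": 0.0, "tz": 0.0, "twist": 0.0}, {"tx": 0.0, "ty": 0.0, "tz": 0.0, "twist": 0.0}, {"tx": 0.0, "ty": 0.0, "tz": 0.0, "twist": 0.0}, {"tx": 0.0, "ty": 0.0, "tz": 0.0, "twist": 0.0}], "claw": 0.6}}

```text
t: 28.18
eef_pos: [0.5459, -0.2017, 0.0022]
ee_rot: [-3.142, 0.0, -2.892]
force: [0.5, 0.7, -0.6]
width: 0.0524
gripper_force: 0.0
```

Request:
{"op": "arm_command", "data": {"commands": [{"tx": 0.0, "ty": 0.0, "tz": -0.04, "twist": 0.0}, {"tx": 0.0, "ty": 0.0, "tz": -0.12, "twist": 0.0}, {"tx": 0.0, "ty": 0.0, "tz": -0.24, "twist": 0.0}, {"tx": 0.0, "ty": 0.0, "tz": -0.38, "twist": 0.0}, {"tx": 0.0, "ty": 0.0, "tz": -0.52, "twist": 0.0}, {"tx": 0.0, "ty": 0.0, "tz": -0.64, "twist": 0.0}, {"tx": 0.0, "ty": 0.0, "tz": -0.7, "twist": 0.0}, {"tx": 0.0, "ty": 0.0, "tz": -0.72, "twist": 0.0}]}}

```text
t: 28.85
eef_pos: [0.5474, -0.2021, 0.1869]
ee_rot: [-3.139, 0.006, -2.892]
force: [0.7, 1.1, 0.8]
width: 0.0521
gripper_force: 0.0
```

```bash
python3 - <<'E'
from h import *
np.set_printoptions(precision=4,suppress=True)
print(get_state()["eef_pos"],get_state()["force"])
for c in("wrist","scene","side"):
    grab_frame(c)
    for q,z in(("pipe",.05),("knob_top",.152),("seat",.05)):
        for x in spot_point(q,c)[:1]:print(c,q,np.round(x["uv"],1),round(x["score"],2),atz(c,x["uv"],z))
    if c=="wrist":
        for x in regions_of("clamp",c)[:1]: print(x["rect"],x["score"])
o=np.array([.5439,-.2022]);y=np.radians(14.1);print("knob est",o+.085*np.array([np.cos(y),np.sin(y)]))
plan([.625,-.181,.175],-165.7)
E
```

```text
[ 0.5474 -0.2021  0.1869] [0.6936 1.1193 0.8474]
wrist pipe [320.  218.5] 0.62 [ 0.5404 -0.2015  0.05  ]
wrist knob_top [321.2 366.7] 0.7 [ 0.6216 -0.1797  0.152 ]
wrist seat [484.4 153.9] 0.24 [ 0.4408 -0.0705  0.05  ]
[299.0, 339.3, 342.8, 367.8] 0.9
scene pipe [378.7 305.7] 0.93 [ 0.5478 -0.2009  0.05  ]
scene knob_top [408.2 229.8] 0.65 [ 0.6335 -0.1724  0.152 ]
scene seat [379.8 305.9] 0.8 [ 0.5489 -0.2024  0.05  ]
side pipe [369.3 224.4] 0.94 [ 0.5419 -0.2015  0.05  ]
side knob_top [328.2 171.8] 0.8 [ 0.6234 -0.1837  0.152 ]
side seat [371.6 225.8] 0.72 [ 0.5359 -0.1984  0.05  ]
knob est [ 0.6263 -0.1815]
t 29.5 shares [-0.3279  0.0022  0.0271] twist -0.0001 rows 2.0 0.0
```

```bash
python3 - <<'E'
from h import *
for c,uv in(("side",(245,272)),("side",(180,262)),("side",(296,232)),("scene",(362,205)),("scene",(372,240))):
    print(c,uv,atz(c,uv,0).round(3)[:2])
# tops of the vertical edge, side (245,272)->(222,125)
p=atz("side",(245,272),0)
for z in(.15,.2,.25,.3,.35):
    k=calibration("side");E=np.array(k["extrinsics"]);u=np.array(k["camera_matrix"])@(E[:3,:3].T@(np.array([p[0],p[1],z])-E[:3,3]));print(z,(u/u[2])[:2].round(0))
plan([.628,-.1812,.150],-165.7)
E
```

```text
side (245, 272) [ 0.712 -0.018]
side (180, 262) [0.84  0.008]
side (296, 232) [ 0.697 -0.187]
scene (362, 205) [0.77  0.064]
scene (372, 240) [ 0.701 -0.037]
0.15 [239. 199.]
0.2 [236. 172.]
0.25 [234. 143.]
0.3 [231. 112.]
0.35 [229.  79.]
t 29.5 shares [-0.3394 -0.0016  0.1271] twist -0.0001 rows 2.2 0.0
```

Request:
{"op": "arm_command", "data": {"commands": [{"tx": -0.03, "ty": 0.0, "tz": 0.0, "twist": 0.0}, {"tx": -0.08, "ty": 0.0, "tz": 0.0, "twist": 0.0}, {"tx": -0.13, "ty": 0.0, "tz": 0.0, "twist": 0.0}, {"tx": -0.19, "ty": 0.0, "tz": 0.0, "twist": 0.0}, {"tx": -0.25, "ty": 0.0, "tz": 0.02, "twist": 0.0}, {"tx": -0.3, "ty": -0.001, "tz": 0.06, "twist": 0.0}, {"tx": -0.325, "ty": -0.001, "tz": 0.1, "twist": 0.0}, {"tx": -0.333, "ty": -0.001, "tz": 0.127, "twist": 0.0}], "claw": 0.0, "grip_force": 10}}

```text
t: 30.17
eef_pos: [0.6268, -0.1808, 0.1475]
ee_rot: [3.14, -0.003, -2.892]
force: [0.5, -0.6, -0.8]
width: 0.0047
gripper_force: 0.0
```

Request:
{"op": "arm_command", "data": {"commands": [{"tx": 0.0, "ty": 0.0, "tz": 0.01, "twist": 0.0}, {"tx": 0.0, "ty": 0.0, "tz": 0.02, "twist": 0.0}, {"tx": 0.0, "ty": 0.0, "tz": 0.03, "twist": 0.0}, {"tx": 0.0, "ty": 0.0, "tz": 0.04, "twist": 0.0}, {"tx": 0.0, "ty": 0.0, "tz": 0.05, "twist": 0.0}, {"tx": 0.0, "ty": 0.0, "tz": 0.06, "twist": 0.0}, {"tx": 0.0, "ty": 0.0, "tz": 0.07, "twist": 0.0}, {"tx": 0.0, "ty": 0.0, "tz": 0.07, "twist": 0.0}]}}

```text
t: 30.83
eef_pos: [0.6262, -0.1814, 0.1325]
ee_rot: [3.141, -0.0, -2.893]
force: [-0.2, -0.0, 0.3]
width: 0.0003
gripper_force: 0.0
```

Now feel downwards for the knob, expected near eef z ≈ 0.12.

Request:
{"op": "arm_command", "data": {"commands": [{"tx": 0.0, "ty": 0.0, "tz": 0.004, "twist": 0.0}, {"tx": 0.0, "ty": 0.0, "tz": 0.008, "twist": 0.0}, {"tx": 0.0, "ty": 0.0, "tz": 0.012, "twist": 0.0}, {"tx": 0.0, "ty": 0.0, "tz": 0.018, "twist": 0.0}, {"tx": 0.0, "ty": 0.0, "tz": 0.024, "twist": 0.0}, {"tx": 0.0, "ty": 0.0, "tz": 0.03, "twist": 0.0}, {"tx": 0.0, "ty": 0.0, "tz": 0.034, "twist": 0.0}, {"tx": 0.0, "ty": 0.0, "tz": 0.036, "twist": 0.0}]}}

```text
t: 31.5
eef_pos: [0.6264, -0.1814, 0.1236]
ee_rot: [3.141, -0.0, -2.892]
force: [-0.1, 0.4, 0.3]
width: 0.0004
gripper_force: 0.0
```

Request:
{"op": "arm_command", "data": {"commands": [{"tx": 0.0, "ty": 0.0, "tz": 0.002, "twist": 0.0}, {"tx": 0.0, "ty": 0.0, "tz": 0.004, "twist": 0.0}, {"tx": 0.0, "ty": 0.0, "tz": 0.006, "twist": 0.0}, {"tx": 0.0, "ty": 0.0, "tz": 0.008, "twist": 0.0}, {"tx": 0.0, "ty": 0.0, "tz": 0.01, "twist": 0.0}, {"tx": 0.0, "ty": 0.0, "tz": 0.012, "twist": 0.0}, {"tx": 0.0, "ty": 0.0, "tz": 0.012, "twist": 0.0}, {"tx": 0.0, "ty": 0.0, "tz": 0.012, "twist": 0.0}]}}

```text
t: 32.17
eef_pos: [0.6265, -0.1814, 0.1209]
ee_rot: [-3.142, -0.0, -2.892]
force: [-0.1, 0.2, 0.6]
width: 0.0003
gripper_force: 0.0
```

Request:
{"op": "arm_command", "data": {"commands": [{"tx": 0.0, "ty": 0.0, "tz": 0.002, "twist": 0.0}, {"tx": 0.0, "ty": 0.0, "tz": 0.004, "twist": 0.0}, {"tx": 0.0, "ty": 0.0, "tz": 0.006, "twist": 0.0}, {"tx": 0.0, "ty": 0.0, "tz": 0.008, "twist": 0.0}, {"tx": 0.0, "ty": 0.0, "tz": 0.01, "twist": 0.0}, {"tx": 0.0, "ty": 0.0, "tz": 0.012, "twist": 0.0}, {"tx": 0.0, "ty": 0.0, "tz": 0.012, "twist": 0.0}, {"tx": 0.0, "ty": 0.0, "tz": 0.012, "twist": 0.0}]}}

```text
t: 32.83
eef_pos: [0.6266, -0.1815, 0.119]
ee_rot: [-3.141, 0.001, -2.892]
force: [-1.7, 0.8, 5.6]
width: 0.0002
gripper_force: 3.2
```

Request:
{"op": "arm_command", "data": {"commands": [{"tx": 0.0, "ty": 0.0, "tz": 0.002, "twist": 0.0}, {"tx": 0.0, "ty": 0.0, "tz": 0.004, "twist": 0.0}, {"tx": 0.0, "ty": 0.0, "tz": 0.006, "twist": 0.0}, {"tx": 0.0, "ty": 0.0, "tz": 0.008, "twist": 0.0}, {"tx": 0.0, "ty": 0.0, "tz": 0.008, "twist": 0.0}, {"tx": 0.0, "ty": 0.0, "tz": 0.008, "twist": 0.0}, {"tx": 0.0, "ty": 0.0, "tz": 0.008, "twist": 0.0}, {"tx": 0.0, "ty": 0.0, "tz": 0.008, "twist": 0.0}]}}

```text
t: 33.5
eef_pos: [0.6266, -0.1815, 0.117]
ee_rot: [-3.141, 0.001, -2.892]
force: [-2.2, 1.0, 5.5]
width: 0.0009
gripper_force: 3.2
```

Knob found and moving against its drag (about 6 N). Continue.

Request:
{"op": "arm_command", "data": {"commands": [{"tx": 0.0, "ty": 0.0, "tz": 0.002, "twist": 0.0}, {"tx": 0.0, "ty": 0.0, "tz": 0.004, "twist": 0.0}, {"tx": 0.0, "ty": 0.0, "tz": 0.006, "twist": 0.0}, {"tx": 0.0, "ty": 0.0, "tz": 0.008, "twist": 0.0}, {"tx": 0.0, "ty": 0.0, "tz": 0.008, "twist": 0.0}, {"tx": 0.0, "ty": 0.0, "tz": 0.008, "twist": 0.0}, {"tx": 0.0, "ty": 0.0, "tz": 0.008, "twist": 0.0}, {"tx": 0.0, "ty": 0.0, "tz": 0.008, "twist": 0.0}]}}

```text
t: 34.17
eef_pos: [0.6267, -0.1815, 0.115]
ee_rot: [-3.141, 0.001, -2.892]
force: [-2.3, 1.8, 7.1]
width: 0.0003
gripper_force: 3.2
```

Request:
{"op": "arm_command", "data": {"commands": [{"tx": 0.0, "ty": 0.0, "tz": 0.002, "twist": 0.0}, {"tx": 0.0, "ty": 0.0, "tz": 0.004, "twist": 0.0}, {"tx": 0.0, "ty": 0.0, "tz": 0.006, "twist": 0.0}, {"tx": 0.0, "ty": 0.0, "tz": 0.006, "twist": 0.0}, {"tx": 0.0, "ty": 0.0, "tz": 0.006, "twist": 0.0}, {"tx": 0.0, "ty": 0.0, "tz": 0.006, "twist": 0.0}, {"tx": 0.0, "ty": 0.0, "tz": 0.006, "twist": 0.0}, {"tx": 0.0, "ty": 0.0, "tz": 0.006, "twist": 0.0}]}}

```text
t: 34.83
eef_pos: [0.6266, -0.1815, 0.1135]
ee_rot: [-3.141, 0.001, -2.892]
force: [-2.0, 1.2, 6.0]
width: 0.0006
gripper_force: 3.2
```

Request:
{"op": "arm_command", "data": {"commands": [{"tx": 0.0, "ty": 0.0, "tz": 0.002, "twist": 0.0}, {"tx": 0.0, "ty": 0.0, "tz": 0.004, "twist": 0.0}, {"tx": 0.0, "ty": 0.0, "tz": 0.006, "twist": 0.0}, {"tx": 0.0, "ty": 0.0, "tz": 0.008, "twist": 0.0}, {"tx": 0.0, "ty": 0.0, "tz": 0.01, "twist": 0.0}, {"tx": 0.0, "ty": 0.0, "tz": 0.01, "twist": 0.0}, {"tx": 0.0, "ty": 0.0, "tz": 0.01, "twist": 0.0}, {"tx": 0.0, "ty": 0.0, "tz": 0.01, "twist": 0.0}]}}

```text
t: 35.5
eef_pos: [0.6266, -0.1815, 0.111]
ee_rot: [-3.141, 0.001, -2.892]
force: [-3.0, 2.1, 7.1]
width: 0.0003
gripper_force: 3.2
```

Request:
{"op": "arm_command", "data": {"commands": [{"tx": 0.0, "ty": 0.0, "tz": 0.002, "twist": 0.0}, {"tx": 0.0, "ty": 0.0, "tz": 0.004, "twist": 0.0}, {"tx": 0.0, "ty": 0.0, "tz": 0.006, "twist": 0.0}, {"tx": 0.0, "ty": 0.0, "tz": 0.008, "twist": 0.0}, {"tx": 0.0, "ty": 0.0, "tz": 0.01, "twist": 0.0}, {"tx": 0.0, "ty": 0.0, "tz": 0.01, "twist": 0.0}, {"tx": 0.0, "ty": 0.0, "tz": 0.01, "twist": 0.0}, {"tx": 0.0, "ty": 0.0, "tz": 0.01, "twist": 0.0}]}}

```text
t: 36.17
eef_pos: [0.6266, -0.1815, 0.1084]
ee_rot: [-3.141, 0.001, -2.892]
force: [-2.6, 1.2, 6.1]
width: 0.0006
gripper_force: 3.2
```

Request:
{"op": "arm_command", "data": {"commands": [{"tx": 0.0, "ty": 0.0, "tz": 0.002, "twist": 0.0}, {"tx": 0.0, "ty": 0.0, "tz": 0.004, "twist": 0.0}, {"tx": 0.0, "ty": 0.0, "tz": 0.006, "twist": 0.0}, {"tx": 0.0, "ty": 0.0, "tz": 0.008, "twist": 0.0}, {"tx": 0.0, "ty": 0.0, "tz": 0.01, "twist": 0.0}, {"tx": 0.0, "ty": 0.0, "tz": 0.01, "twist": 0.0}, {"tx": 0.0, "ty": 0.0, "tz": 0.01, "twist": 0.0}, {"tx": 0.0, "ty": 0.0, "tz": 0.01, "twist": 0.0}]}}

```text
t: 36.83
eef_pos: [0.6267, -0.1815, 0.1068]
ee_rot: [-3.141, 0.001, -2.892]
force: [-3.8, 3.2, 11.9]
width: 0.0003
gripper_force: 5.8
```

The foot has met the pipe: 11.9 N, so about 5 N of clamping. A little more.

Request:
{"op": "arm_command", "data": {"commands": [{"tx": 0.0, "ty": 0.0, "tz": 0.001, "twist": 0.0}, {"tx": 0.0, "ty": 0.0, "tz": 0.002, "twist": 0.0}, {"tx": 0.0, "ty": 0.0, "tz": 0.003, "twist": 0.0}, {"tx": 0.0, "ty": 0.0, "tz": 0.003, "twist": 0.0}, {"tx": 0.0, "ty": 0.0, "tz": 0.003, "twist": 0.0}, {"tx": 0.0, "ty": 0.0, "tz": 0.003, "twist": 0.0}, {"tx": 0.0, "ty": 0.0, "tz": 0.003, "twist": 0.0}, {"tx": 0.0, "ty": 0.0, "tz": 0.003, "twist": 0.0}]}}

```text
t: 37.5
eef_pos: [0.6267, -0.1815, 0.1065]
ee_rot: [-3.141, 0.001, -2.892]
force: [-5.7, 3.2, 14.1]
width: 0.0007
gripper_force: 7.1
```

```bash
python3 - <<'E'
from h import *
F=[]
for i in range(6):
    grab_frame("scene");F.append(get_state()["force"])
print(np.mean(F,0).round(2),np.std(F,0).round(2),get_state()["eef_pos"])
E
```

```text
[-5.62  2.95 14.37] [0.43 0.78 0.39] [ 0.62672988 -0.18153374  0.10655512]
```

About 14.4 N, so about 7.5 N clamping. That is right, so lift off.

Request:
{"op": "arm_command", "data": {"commands": [{"tx": 0.0, "ty": 0.0, "tz": -0.004, "twist": 0.0}, {"tx": 0.0, "ty": 0.0, "tz": -0.01, "twist": 0.0}, {"tx": 0.0, "ty": 0.0, "tz": -0.02, "twist": 0.0}, {"tx": 0.0, "ty": 0.0, "tz": -0.06, "twist": 0.0}, {"tx": 0.0, "ty": 0.0, "tz": -0.12, "twist": 0.0}, {"tx": 0.0, "ty": 0.0, "tz": -0.18, "twist": 0.0}, {"tx": 0.0, "ty": 0.0, "tz": -0.22, "twist": 0.0}, {"tx": 0.0, "ty": 0.0, "tz": -0.24, "twist": 0.0}]}}

```text
t: 38.47
eef_pos: [0.6274, -0.1816, 0.1663]
ee_rot: [-3.141, 0.002, -2.892]
force: [0.4, -0.3, -0.2]
width: 0.0005
gripper_force: 0.0
```

```bash
python3 - <<'E'
from h import *
np.set_printoptions(precision=4,suppress=True)
s=get_state();print(s["t"],s["eef_pos"],s["force"])
for c in("scene","side"):
    grab_frame(c)
    for q,z in(("pipe",.05),("knob_top",.139),("seat",.05)):
        for x in spot_point(q,c)[:1]:print(c,q,np.round(x["uv"],1),round(x["score"],2),atz(c,x["uv"],z))
E
```

```text
38.4667 [ 0.6274 -0.1816  0.1663] [ 0.4037 -0.3388 -0.2473]
scene pipe [380.4 305.7] 0.65 [ 0.55   -0.2027  0.05  ]
scene knob_top [407.7 235. ] 0.56 [ 0.6356 -0.1717  0.139 ]
scene seat [377.7 306.7] 0.66 [ 0.5449 -0.2014  0.05  ]
side pipe [367.3 224.5] 0.69 [ 0.5452 -0.1994  0.05  ]
side knob_top [328.1 176. ] 0.68 [ 0.6276 -0.1924  0.139 ]
side seat [369.2 225.5] 0.7 [ 0.5405 -0.1974  0.05  ]
```

The pipe's position agrees with the seat, the knob is down, and the robot is clear.

```bash
python3 -c "
from station import *
print(job_done())"
```

```text
the job is handed in; nothing more can be done
None
```

I handed the job in at about 38 s, without a verdict shown: the pipe is bedded and was held on the stop at about 8 N, the clamp was pressed to about 14 N (roughly 7 N kept on the pipe by my estimate), the robot is clear, and the bystanders were not touched as far as I could tell.

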